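# Cam-lock the drip tray onto the griddle

## Task

Fit the drip tray to the griddle: slide its headed stud straight into the mouth of the griddle's cam lock, right up to the seal, while the lever is still open, and let go. Then turn the lever clockwise until the cam has drawn the tray up flush and firmly tight, and stop there without overtightening; let go and leave the other things on the table where they are.

Things in the scene. Friction and masses are not known exactly. Their poses are not given: they have to be found in the camera images.
- griddle: Fixed steel griddle with cam lock. Origin: on the table under the cam's upright axis; +x from lock into griddle (plate x 40-290, y +-135, up to 51 high); the tray enters along +x. Lock box 84 wide, 38 high, flat front face at x=-36. Mouth in it: middle y=0, 21 wide, rounded edges. Rubber seal pads stand 3 proud of the face; 12 N presses them flush.
- cam (a joint): Cam angle, rad, grows clockwise from above; starts open (-0.2 to 0.15), stays where left. Hooks the stud at 0.6-1.6, then presses the seal; tight somewhere from 1.35 to 2.3 as the stud is screwed out more or less. Pushing the peg sideways takes 2 N free, 4-6 N on the seal, then with the tray flush climbs some 35 N per rad: 7-8 N is tight, 9.5 N too much (at rest 2 N less).
- peg (a point): Middle of the free part of the black upright round peg at the end of the cam's lever, 15 in diameter, standing from z 62 (lever's top) to z 92, 60 from the cam's axis; this point is at z 78. It swings round the axis as the cam turns; it starts over the griddle's near corner and ends over the tray.
- tray_grip (a point): Middle of the black grip bar on the drip tray's front rim: 14 thick (along x), 80 long, z 47 to 69, this point z 56. x axis points to the tray's back wall and stud. Loose aluminium tray 100 long, 150 wide, walls 36 high and 5 thick, about 0.45 kg; the back wall's outer face lies 93 ahead (+x) of this point, the inside by the bar is empty.
- stud_root (a point): Where the steel stud leaves the tray's back face, at its middle, z 22; x points out along the stud. Flat tongue 17.6 wide, 6 high, 10.5 long, then a shank 7 thick, then an upright hammer head 9 thick and 23 high ending 27.5 (+-2.5, screw setting) from the face. Flush home: this point at griddle x=-36, y=0.
- salt_mill: Chrome salt mill with a press button, 54 in diameter, 149 high, 0.35 kg; origin at the middle of its foot. Bystander.
- bowl: Small empty glass bowl, 90 wide, 45 high, on a round cork coaster 100 wide, 6 thick; origin at the middle of its foot. Bystander.
- dish: Lidded white ceramic tortilla dish, 204 wide, 122 high; origin at the middle of its foot. Bystander.
Not all that is in view belongs to the job. Several things look just like the part that bears tray_grip: the one meant starts farthest to the robot's left.

How it is judged:
By the outcome, as a careful person would: the job done as asked, in the order asked, and still so for the second after the job is handed in, with the robot touching nothing.
It also fails if it takes over 72 s, if anything falls off the work surface, if the arm or the gripper's body presses on something with over 40 N, if the wrist force passes 120 N, or if a joint passes its speed limit or range.

## Robot

A 6-joint arm with a two-finger parallel gripper is mounted at the origin on the work surface. World frame = base frame: x ahead of the robot, y to its left, z up, the work surface at z = 0. Lengths are in mm, angles in degrees, forces in N, time in s.
With the tool pointing down it reaches from about 350 to 975 mm from the base axis. Payload 7.1 kg.
Tool frame: the origin (TCP) lies on the centre line of the jaws, within the pads' length; the fingertips stand bot.finger_overhang ahead of it and the grasp point (between the pads) lies 6 mm ahead of it (bot.finger_overhang is the distance from the TCP to the fingertips, in mm); z points along the fingers, x is the direction in which the jaws open and shut, and the axes are right-handed (so a half turn about z gives the same grasp; the last joint's range is limited). The gripper opens to 88 mm and grips with 3 to 60 N. Pads are 20 mm wide; open, the fingers measure 115 mm over their backs; the gripper's body (75 mm by 178 mm) begins 61 mm behind the grasp point.
Start: joints at [64.859, 24.242, 93.386, -0, 62.372, -1.089], TCP at [254.704, 570.728, 210.775] pointing down, gripper open.
Joint ranges: [-172.04, 172.04], [-51.8, 120.97], [4.93, 147.93], [-75.15, 255.16], [6.16, 154.13], [-145.62, 145.62]. Speed limits (degrees/s): [136.94, 136.94, 172.46, 180, 180, 180].

## Interface

Orientations are given as [roll, pitch, yaw] about the fixed x, y, z axes, in that order (R = Rz(yaw) Ry(pitch) Rx(roll)).
In Python, from bench import bot gives the robot as it stands.
- The arm moves only by the tool carry_out, never from a script. Its argument "deltas" is a list of rows, each a list of 5 numbers: the closure, from 0 (fully open) to 1 (shut), then the shift along the world's x, y, z in m, then the turn about the world's z in rad. In form: [[grip, dx, dy, dz, twist], ...]. A call has 1 to 20 rows; each row shifts and turns the commanded pose from where the row before left it; what a row does not reach is not made up. A row lasts 1/8 s, in which the tool goes at most 62.5 mm and 10.7 degrees, less where a joint would pass 70% of its speed; a pose out of reach is approached as far as the arm can. A call with a gripper value outside its range is refused whole. The fingers move at their own pace and stop on an object; "squeeze" is the grip in N (left out, the last holds). Time passes only in rows, so rows that do not move let the fingers close. It gives the time, the measured TCP pose, the force and the opening at its end, in the units of the state.
- bot.observe(): the state, without advancing time (a new reading comes with each control period).
- bot.get_image(name): name is "scene" or "side" or "wrist"; returns a dict with "frame" (420x560x3 uint8, red, green, blue), "K" (3x3 intrinsics, pixels), "rvec" (rotation vector, rad) and "tvec" (3), from world to camera coordinates, as OpenCV has them. Camera axes: x right, y down, z forward; pixel columns grow to the right and rows downward; lengths in mm; the calibration is good to about 2 mm. A picture is of the moment at which its call begins. There is no depth.
- bot.sign_off(): hands the job in, once; it reports no verdict.
The state is a dict: "time_s": time; "joint_pos": joint angles; "dq": joint speeds; "joint_efforts": joint torques, N m; "tool_pos": TCP position; "tcp_rot": TCP orientation; "wrist_force": force on the tool from outside, world axes, zero at the start; "wrist_torque": the same for the moment, N m; "grip_width": finger opening in mm.
Only numpy, scipy, OpenCV 4.12 (cv2) and the standard library are available. Lean on these libraries where they do the work, as an engineer would, in place of code of your own. Each camera call takes 0.05 s, during which the arm holds its last target.

## Working session

There is one attempt and no reset: what is moved stays moved. The work goes in short steps, Python scripts to look and compute and a tool call to move; the robot and the scene stay as the last step left them, time stands still between calls to the robot, and variables do not carry over. Pictures are saved under pics/ and viewed, and the job is handed in when it is done.

Besides the shell and the picture viewer there is one more tool, called after "Emit:" in YAML: its name, and indented under it one key for each argument. carry_out: Moves the arm, as the interface text tells. Its arguments: {"type":"object","properties":{"deltas":{"type":"array","items":{"type":"array","items":{"type":"number"}}},"squeeze":{"type":"number"}},"required":["deltas"]}

```bash
mkdir -p pics; ls; python3 - <<'E'
from bench import bot
import cv2
print(bot.observe(), bot.finger_overhang)
for n in ["scene","side","wrist"]:
    d=bot.get_image(n); cv2.imwrite(f"pics/{n}0.png",d["frame"][:,:,::-1]); print(n,d["K"].tolist(),d["rvec"],d["tvec"])
E
```

```text
pics
{'time_s': 0.0, 'joint_pos': array([ 6.48584994e+01,  2.42841218e+01,  9.34295739e+01, -7.93967341e-04,
        6.23707432e+01, -1.08630422e+00]), 'dq': array([ 0.02178882, -0.05481266,  0.05683979,  0.04231785,  0.15596169,
        0.06650544]), 'joint_efforts': array([ 1.57966799e-03, -5.44631016e+01, -2.73668200e+01,  6.44223858e-02,
        2.28519947e-02, -1.24249409e-04]), 'tool_pos': array([254.48484733, 570.24444459, 210.01781291]), 'tcp_rot': array([-1.79999102e+02,  8.44370141e-02,  6.59451730e+01]), 'wrist_force': array([-0.50954613, -0.65455987,  0.67048445]), 'wrist_torque': array([ 0.03754121,  0.00233116, -0.01658223]), 'grip_width': 88.15894865894903} 25.0
scene [[522.0222833023868, 0.0, 286.1856434920065], [0.0, 522.0222833023868, 211.50493354246547], [0.0, 0.0, 1.0]] [ 0.81339526  2.76060944 -0.7856558 ] [ 351.08662647 -241.24495148 1921.62349105]
side [[425.7209772592286, 0.0, 286.51496735417027], [0.0, 425.7209772592286, 211.7361613276475], [0.0, 0.0, 1.0]] [ 2.2872176  -0.7792453   0.30618634] [-340.79234973  314.0883655  1243.08141857]
wrist [[371.26546592309364, 0.0, 278.54078669017906], [0.0, 371.26546592309364, 208.42116787802098], [0.0, 0.0, 1.0]] [-2.44502933 -1.58608971 -0.20770013] [-624.78977191  -31.65353148  390.31692162]
```

View pics/scene0.png

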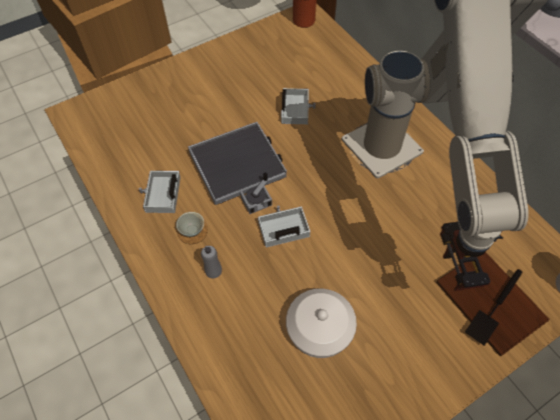

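View pics/side0.png

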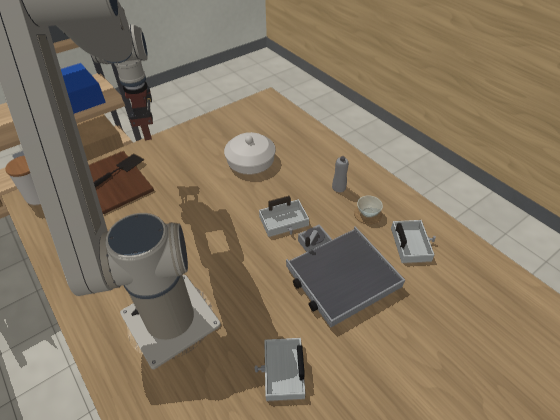

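View pics/wrist0.png

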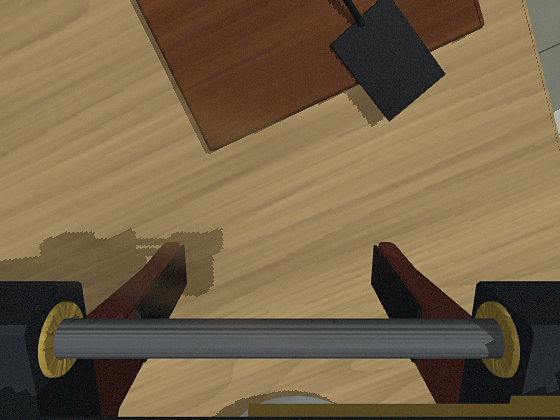

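Scene view: three trays at (285,227), (162,192), (295,105); griddle at (237,160), with its lever near (262,185). I'll compute their world positions and enlarge.

```bash
cat > h.py <<'E'
import numpy as np, cv2
from bench import bot
def grab(n,tag):
    d=bot.get_image(n); cv2.imwrite(f"pics/{n}{tag}.png",d["frame"][:,:,::-1]); np.savez(f"pics/{n}{tag}.npz",**d); return d
def load(n,tag): return dict(np.load(f"pics/{n}{tag}.npz"))
def ray(d,p):
    R=cv2.Rodrigues(np.array(d["rvec"],float))[0]; t=np.array(d["tvec"],float).ravel()
    v=R.T@np.linalg.inv(d["K"])@np.array([p[0],p[1],1.]); return -R.T@t, v/np.linalg.norm(v)
def onz(d,p,z):
    c,v=ray(d,p); return c+v*(z-c[2])/v[2]
def tri(d1,p1,d2,p2):
    A=np.zeros((3,3));b=np.zeros(3);rs=[ray(d1,p1),ray(d2,p2)]
    for c,v in rs:
        M=np.eye(3)-np.outer(v,v);A+=M;b+=M@c
    X=np.linalg.solve(A,b); return X,[np.linalg.norm((np.eye(3)-np.outer(v,v))@(X-c)) for c,v in rs]
def proj(d,X): return cv2.projectPoints(np.array(X,float).reshape(-1,3),np.array(d["rvec"],float),np.array(d["tvec"],float),d["K"],None)[0].reshape(-1,2)
def crop(n,tag,x0,y0,w,h,s,out):
    im=cv2.imread(f"pics/{n}{tag}.png")[y0:y0+h,x0:x0+w]
    im=cv2.resize(im,None,fx=s,fy=s,interpolation=cv2.INTER_CUBIC)
    for i in range(0,w,10): cv2.putText(im,str(x0+i) if i%20==0 else "'",(i*s,10),0,.35,(0,0,255),1)
    for i in range(0,h,10): cv2.putText(im,str(y0+i),(0,i*s+4),0,.35,(0,0,255),1)
    cv2.imwrite(f"pics/{out}.png",im)
E
python3 - <<'E'
from h import *
s=grab("scene","1"); d=grab("side","1")
for p in [(285,227),(162,192),(295,105)]: print("scene",p,onz(s,p,20).round())
for p in [(284,217),(412,242),(285,369)]: print("side",p,onz(d,p,20).round())
crop("scene","1",180,115,140,140,5,"c1")
crop("side","1",250,180,160,120,5,"c2")
E
```

```text
scene (285, 227) [492. 107.  20.]
scene (162, 192) [ 771. -237.   20.]
scene (295, 105) [ 167. -326.   20.]
side (284, 217) [498. 102.  20.]
side (412, 242) [ 767. -246.   20.]
side (285, 369) [ 172. -329.   20.]
```

View pics/c1.png

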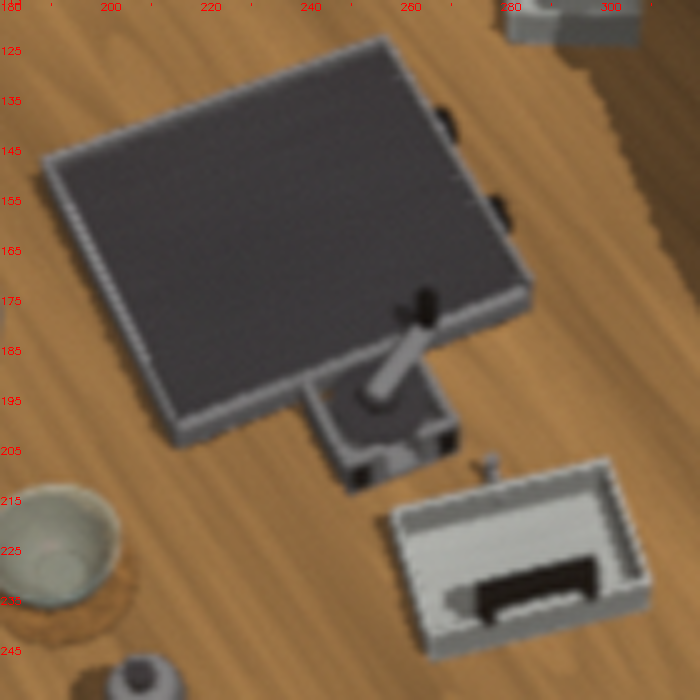

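View pics/c2.png

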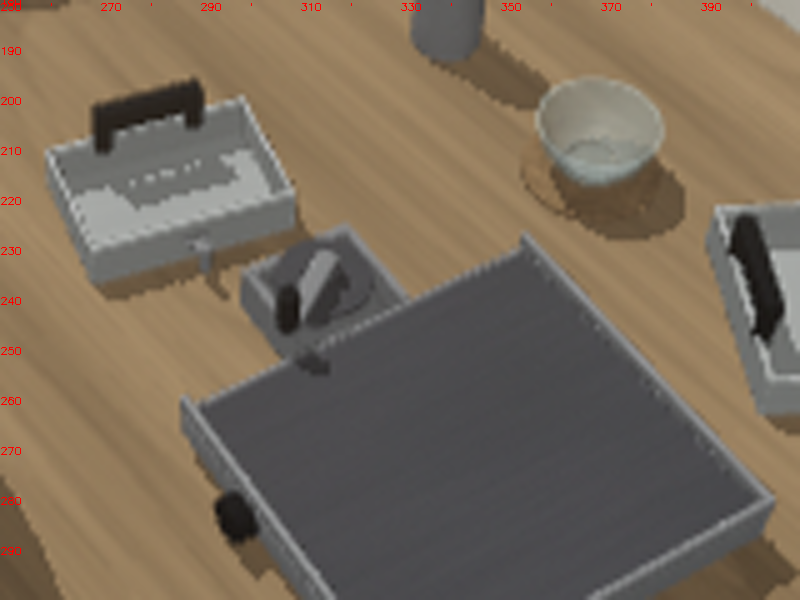

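The three trays: scene (285,227) → world (492,107), (162,192) → (771,-237) and (295,105) → (167,-326). The first has the largest y, so it is farthest to the robot's left; the crop shows it with grip bar at (287,230) and stud at (278,207), pointing at the griddle's lock. Next: rough poses.

```bash
cat >> h.py <<'E'
def un(U,x0,y0,s): return ((U[0]+.5)/s-.5+x0,(U[1]+.5)/s-.5+y0)
def rigid(model,world):
    m=np.array(model,float);w=np.array(world,float)[:,:2];mc=m.mean(0);wc=w.mean(0)
    a=m-mc;b=w-wc;th=np.arctan2((a[:,0]*b[:,1]-a[:,1]*b[:,0]).sum(),(a*b).sum())
    R=np.array([[np.cos(th),-np.sin(th)],[np.sin(th),np.cos(th)]]);t=wc-R@mc
    return R,t,np.degrees(th),(w-(m@R.T+t))
E
python3 - <<'E'
from h import *
s=load("scene","1");d=load("side","1")
np.set_printoptions(precision=1,suppress=True)
C1=lambda U:un(U,180,115,5); C2=lambda U:un(U,250,180,5)
# griddle
W=[onz(s,C1(p),51) for p in [(45,158),(385,38),(530,288),(178,425)]]
m=[(290,-135),(290,135),(40,135),(40,-135)]
R,t,th,e=rigid(m,W);print("griddle scene",t,th,e.tolist(),"mouth",R@[-36,0]+t)
W=[onz(d,C2(p),51) for p in [(183,400),(525,237),(773,498)]]
R,t,th,e=rigid([(40,135),(40,-135),(290,-135)],W);print("griddle side",t,th,e.tolist())
# tray, frame at grip
mt=[(93,75),(93,-75),(-7,-75),(-7,75)]
W=[onz(s,C1(p),36) for p in [(608,460),(392,512),(430,657),(650,607)]]
R,t,th,e=rigid([mt[i] for i in (0,1,2,3)],W);print("tray scene",t,th,e.tolist(),"root",R@[93,0]+t)
W=[onz(d,C2(p),36) for p in [(45,152),(242,98),(295,190),(92,248)]]
R,t,th,e=rigid([mt[i] for i in (3,2,1,0)],W);print("tray side",t,th,e.tolist(),"root",R@[93,0]+t)
# peg: top z92
print("pegtop",onz(s,C1((428,292)),92),onz(d,C2((287,288)),92))
print("grip bar top",onz(s,C1((536,572)),69),onz(d,C2((148,98)),69))
# bystanders
print("mill",onz(s,(212,275),0),onz(d,(341,190),0),"bowl",onz(s,(190,232),0),onz(d,(369,212),6),"dish",onz(s,(321,325),50),onz(d,(249,160),50))
E
```

```text
griddle scene [ 472.5 -363.6] 82.14775315705218 [[-36.056243718803216, -246.97899207691285], [-29.715060600631148, -249.41789108137903], [37.79041490026316, 245.81548377139893], [27.98088941917115, 250.58139938689294]] mouth [ 467.6 -399.3]
griddle side [ 418.6 -129.3] 2.512239978291326 [[-74.9914368849033, -74.0064857427526], [175.46163329184526, 162.91216117630358], [-100.47019640694225, -88.90567543355087]]
tray scene [487.2  68.3] 74.28984399007804 [[-31.11189595751921, -100.08069990024819], [-33.543578217111644, -102.70135232204234], [29.184544030097868, 98.84930616020901], [35.47093014453304, 103.93274606208146]] root [512.4 157.8]
tray side [484.   62.8] 72.60814826899383 [[28.394544880544288, 92.5454409759335], [27.72190823655319, 94.56204083268878], [-28.813236194114552, -92.5600390624362], [-27.303216922982813, -94.54744274618608]] root [511.8 151.5]
pegtop [457.4 -68.7  92. ] [463.8 -61.8  92. ]
grip bar top [506.6 140.1  69. ] [508.6 143.2  69. ]
mill [773.9 119.6   0. ] [763.4  94.2   0. ] bowl [760.3 -56.9   0. ] [761.5 -54.6   6. ] dish [591.4 453.   50. ] [555.1 400.3  50. ]
```

```bash
python3 - <<'E'
from h import *
s=load("scene","1");d=load("side","1")
np.set_printoptions(precision=1,suppress=True)
C1=lambda U:un(U,180,115,5); C2=lambda U:un(U,250,180,5)
W=[onz(s,C1(p),51) for p in [(45,158),(385,38),(530,288),(178,425)]]
m=[(290,135),(290,-135),(40,-135),(40,135)]
R,t,th,e=rigid(m,W);print("griddle scene",t,th,e,"mouth",R@[-36,0]+t)
Rg,tg=R,t
W=[onz(d,C2(p),51) for p in [(183,400),(525,237),(773,498)]]
R,t,th,e=rigid([(40,-135),(40,135),(290,135)],W);print("griddle side",t,th,e)
mt=[(93,-75),(93,75),(-7,75),(-7,-75)]
W=[onz(s,C1(p),36) for p in [(608,460),(392,512),(430,657),(650,607)]]
R,t,th,e=rigid([mt[i] for i in (0,1,2,3)],W);print("tray scene",t,th,e,"root",R@[93,0]+t)
W=[onz(d,C2(p),36) for p in [(45,152),(242,98),(295,190),(92,248)]]
R,t,th,e=rigid([mt[i] for i in (3,2,1,0)],W);print("tray side",t,th,e,"root",R@[93,0]+t)
p=onz(s,C1((428,292)),92)[:2]; q=Rg.T@(p-tg); print("peg in griddle",q,np.hypot(*q))
E
```

```text
griddle scene [516.  -36.5] -97.27998956101482 [[-3.3 -0.5]
 [ 3.4 -0.3]
 [ 5.1 -0.7]
 [-5.1  1.4]] mouth [520.5  -0.8]
griddle side [513.2 -41.2] -96.5605142693721 [[ 3.2 -1.2]
 [-2.8 -3.2]
 [-0.4  4.3]]
tray scene [512.3 150.5] -108.2319585413253 [[-2.9 -7.6]
 [-3.4 -3.9]
 [ 1.   6.4]
 [ 5.3  5.2]] root [483.2  62.2]
tray side [509.1 145. ] -106.53521695087935 [[-0.5 -2. ]
 [-1.8 -2.2]
 [ 0.   2. ]
 [ 2.2  2.2]] root [482.6  55.9]
peg in griddle [ 39.4 -54. ] 66.84819282117874
```

```bash
python3 - <<'E'
from h import *
np.set_printoptions(precision=1,suppress=True)
w=grab("wrist","1")
c,v=ray(w,(280,210));print("cam",c,"dir",v,"TCP",bot.observe()["tool_pos"]); 
for p in [(0,0),(560,0),(560,240),(0,240)]: print(p,onz(w,p,40))
E
```

```text
cam [190.7 599.6 385. ] dir [ 0.2 -0.1 -1. ] TCP [254.6 570.6 210.5]
(0, 0) [ 15.2 422.7  40. ]
(560, 0) [206.2 850.4  40. ]
(560, 240) [417.4 801.7  40. ]
(0, 240) [192.6 298.3  40. ]
```

Emit:
carry_out:
  deltas:
    - [0, 0.01, -0.02, 0.01, 0.02]
    - [0, 0.025, -0.04, 0.01, 0.02]
    - [0, 0.025, -0.04, 0.01, 0.02]
    - [0, 0.025, -0.04, 0, 0.02]
    - [0, 0.025, -0.04, 0, 0.02]
    - [0, 0.025, -0.04, 0, 0.01]
    - [0, 0.025, -0.04, 0, 0.01]
    - [0, 0.025, -0.04, 0, 0]
    - [0, 0.025, -0.04, 0, 0]
    - [0, 0.025, -0.04, 0, 0]
    - [0, 0.025, -0.04, 0, 0]
    - [0, 0.025, -0.04, 0, 0]
    - [0, 0.025, -0.04, 0, 0]
    - [0, 0.016, -0.016, 0, 0]
    - [0, 0, 0, 0, 0]
    - [0, 0, 0, 0, 0]

```text
time_s: 2.3
tool_pos: [580.0, 55.7, 240.5]
tcp_rot: [-179.9, -0.0, 72.9]
wrist_force: [0.0, 0.4, 0.5]
grip_width: 88.2
```

```bash
python3 - <<'E'
from h import *
np.set_printoptions(precision=1,suppress=True)
o=bot.observe();print(o["time_s"],o["tool_pos"],o["tcp_rot"])
w=grab("wrist","2")
im=cv2.imread("pics/wrist2.png");cv2.imwrite("pics/w2.png",cv2.resize(im,(800,600),interpolation=cv2.INTER_CUBIC))
E
```

```text
2.3 [580.   55.7 240.5] [-179.9   -0.    72.9]
```

View pics/w2.png

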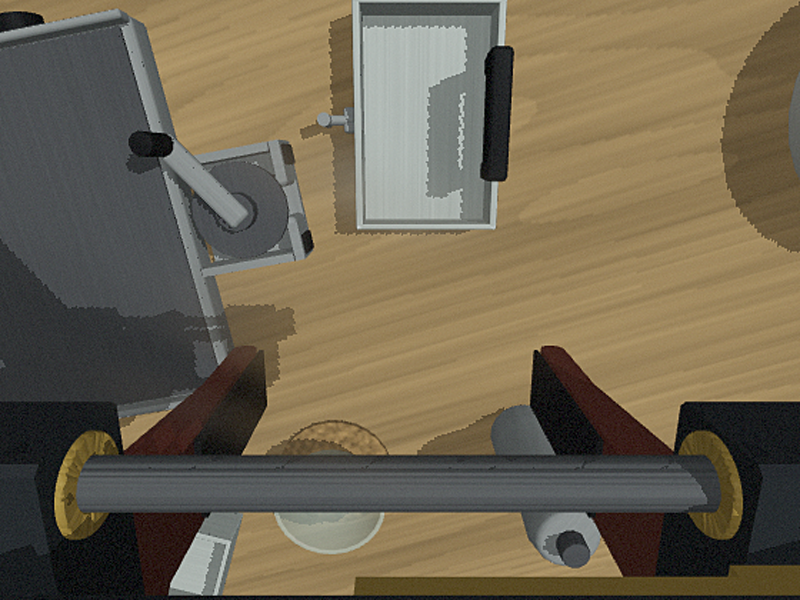

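Wrist view: tray with bar (375/280 in 560-wide pixels ≈ (348,80)), stud head (227,84), lock (175,147), peg (105,100). Everything is unobstructed; enlarging for accurate corners.

```bash
python3 - <<'E'
from h import *
crop("wrist","2",85,70,150,130,5,"c3")
crop("wrist","2",215,0,155,165,5,"c4") 
im=cv2.imread("pics/c4.png")[:600*1+225];cv2.imwrite("pics/c4.png",cv2.resize(im,None,fx=.72,fy=.72))
E
```

```text
(no output)
```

View pics/c3.png

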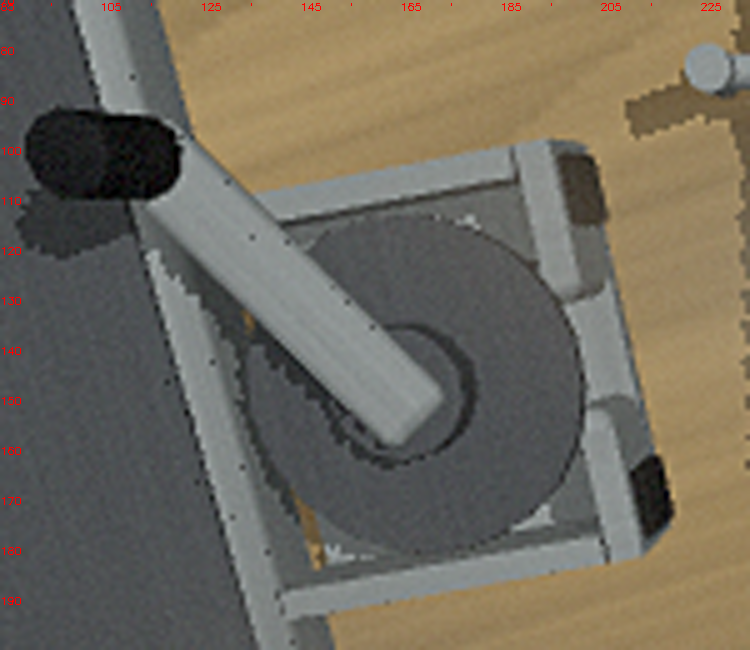

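View pics/c4.png

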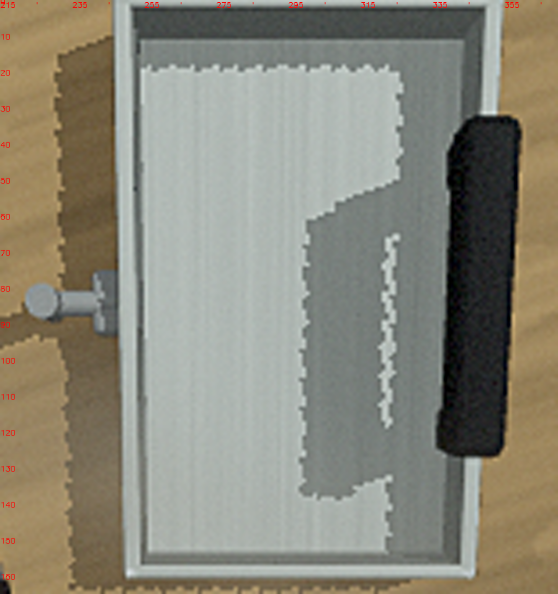

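```bash
python3 - <<'E'
from h import *
np.set_printoptions(precision=2,suppress=True)
w=load("wrist","2")
A=lambda U,z:onz(w,un(U,85,70,5),z)[:2]; B=lambda U,z:onz(w,un(U,215,0,3.6),z)[:2]
ang=lambda v:np.degrees(np.arctan2(v[1],v[0]))
u,l=A((548,142),38),A((645,553),38); print("lock front corners",u,l,np.linalg.norm(l-u),"norm dir",ang(l-u)-90, "mid",(u+l)/2)
f1,f2=A((552,142),38),A((642,540),38);print("front line dir-90",ang(f2-f1)-90)
print("side lines",ang(A((257,195),38)-A((515,150),38)),ang(A((290,617),38)-A((640,558),38)), "dist")
p1,p2=A((122,0),51),A((298,650),51);print("plate edge",ang(p2-p1)-90)
m1,m2=A((580,285),38),A((608,402),38);print("mouth",m1,m2,np.linalg.norm(m1-m2),(m1+m2)/2)
n=np.array([np.cos(np.radians(-97.2)),np.sin(np.radians(-97.2))]); 
print("front->plate dist (76?)",n@(p1-u),n@(p2-u))
# tray
a,b=B((115,2),36),B((125,577),36);c=B((474,577),36);d=B((503,2),36)
print("back wall",a,b,ang(b-a)-90,"front rim",ang(c-d)-90,"len",np.linalg.norm(c-b),ang(b-c))
print("bar top right edge",B((522,125),69),B((505,450),69),ang(B((505,450),69)-B((522,125),69))-90)
print("bar ends", B((496,116),69),B((480,455),69))
print("head top",B((41,300),33.5))
print("peg top",A((65,153),92),"peg foot",A((150,155),62),"disk c",A((405,395),62))
print("widths")
E
```

```text
lock front corners [478.79   1.57] [560.9   -7.83] 82.64647668618314 norm dir -96.53114657254702 mid [519.84  -3.13]
front line dir-90 -97.07148454337738
side lines -97.74295807982585 -97.5223253913122 dist
plate edge -97.50821516567065
mouth [506.21  -1.92] [529.57  -4.52] 23.49766826789314 [517.89  -3.22]
front->plate dist (76?) 68.93229637511392 69.60565643772584
back wall [411.89  77.44] [552.12  33.72] -107.31715858700302 front rim -107.34556444946969 len 99.04326252516412 -107.15781213888576
bar top right edge [474.34 161.72] [546.58 139.38] -107.18363814043573
bar ends [470.6  156.28] [545.91 133.03]
head top [474.34  35.28]
peg top [461.55 -65.43] peg foot [461.67 -63.93] disk c [515.98 -35.52]
widths
```

```bash
python3 - <<'E'
from h import *
np.set_printoptions(precision=2,suppress=True)
w=load("wrist","2")
A=lambda U,z:onz(w,un(U,85,70,5),z)[:2]
th=np.radians(-97.4);R=np.array([[np.cos(th),-np.sin(th)],[np.sin(th),np.cos(th)]])
O=np.array([519.,-3.])
for n,U,z in [("cornU",(548,142),38),("cornL",(645,553),38),("sideU",(400,170),38),("sideL",(450,590),38),("mouthU",(580,285),38),("mouthL",(608,402),38),("padU top",(555,155),30),("padU",(608,220),30),("padL",(673,512),22),("padLl",(662,455),30),("plate",(122,0),51),("plate2",(298,650),51),("discL",(243,385),45),("discR",(585,385),45),("discT",(410,213),45),("discB",(430,555),45),("hubR",(478,390),50),("hubB",(405,465),50),("hubT",(405,323),50),("leverend",(420,420),62),("peg top",(65,153),92),("faceR",(636,395),30),("pegbase",(140,157),62)]:
    print(n,z,R.T@(A(U,z)-O))
E
```

```text
cornU 38 [  0.65 -40.47]
cornL 38 [-0.6  42.17]
sideU 38 [ 30.36 -40.25]
sideL 38 [40.87 42.93]
mouthU 38 [  0.57 -12.82]
mouthL 38 [ 0.15 10.67]
padU top 30 [  1.51 -38.32]
padU 30 [ -6.15 -24.27]
padL 22 [-5.1  36.97]
padLl 30 [-6.85 23.82]
plate 51 [ 69.71 -77.46]
plate2 51 [69.95 47.71]
discL 45 [69.03 -5.3 ]
discR 45 [2.44 6.15]
discT 45 [ 28.42 -31.7 ]
discB 45 [40.91 34.12]
hubR 50 [22.13  3.25]
hubB 50 [39.78 15.09]
hubT 50 [ 32.99 -11.64]
leverend 62 [30.99  6.25]
peg top 92 [ 69.31 -48.93]
faceR 30 [-4.19 10.82]
pegbase 62 [ 69.71 -48.98]
```

Emit:
carry_out:
  deltas:
    - [0, -0.02, 0.025, -0.01, 0]
    - [0, -0.026, 0.032, -0.02, 0]
    - [0, -0.0256, 0.0321, -0.03, 0]
    - [0, 0, 0, -0.04, 0]
    - [0, 0, 0, -0.03, 0]
    - [0, 0, 0, 0, 0]

```text
time_s: 3.1
tool_pos: [506.7, 144.5, 109.2]
tcp_rot: [-179.8, 0.1, 72.9]
wrist_force: [-0.1, 1.2, -0.2]
grip_width: 87.7
```

```bash
python3 - <<'E'
from h import *
np.set_printoptions(precision=2,suppress=True)
w=grab("wrist","3")
im=cv2.imread("pics/wrist3.png");cv2.imwrite("pics/w3.png",cv2.resize(im,(800,600),interpolation=cv2.INTER_CUBIC))
t=np.radians(-107.25);R=np.array([[np.cos(t),-np.sin(t)],[np.sin(t),np.cos(t)]])
o=bot.observe();print(o["tool_pos"],o["tcp_rot"])
E
```

```text
[508.1  144.55 110.61] [-179.91    0.05   72.91]
```

View pics/w3.png

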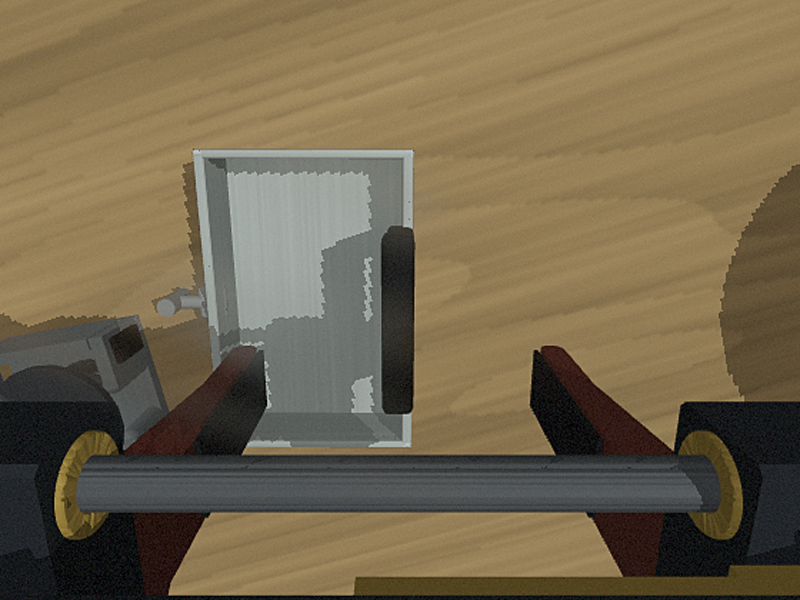

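Bar at image x≈398 (of 800) sits centred between the fingers (265–535), parallel to them. Descend and grip.

Emit:
carry_out:
  deltas:
    - [0, 0, 0, -0.025, 0]
    - [0, 0, 0, -0.015, 0]
    - [0, 0, 0, -0.007, 0]
    - [0, 0, 0, 0, 0]
    - [1, 0, 0, 0, 0]
    - [1, 0, 0, 0, 0]
    - [1, 0, 0, 0, 0]
    - [1, 0, 0, 0, 0]
    - [1, 0, 0, 0, 0]
    - [1, 0, 0, 0, 0]
  squeeze: 20

```text
time_s: 4.4
tool_pos: [509.1, 143.8, 63.8]
tcp_rot: [-180.0, 0.0, 72.8]
wrist_force: [-0.4, 1.0, -0.1]
grip_width: 31.6
```

Emit:
carry_out:
  deltas:
    - [1, 0, 0, 0, 0]
    - [1, 0, 0, 0, 0]
    - [1, 0, 0, 0, 0]
    - [1, 0, 0, 0, 0]

```text
time_s: 4.9
tool_pos: [509.1, 143.8, 63.8]
tcp_rot: [180.0, -0.0, 72.8]
wrist_force: [-0.1, -0.2, -0.4]
grip_width: 0.7
```

Width 0.7: the jaws shut without the bar. Looking.

```bash
python3 - <<'E'
from h import *
for n in ["wrist","side","scene"]: grab(n,"4")
im=cv2.imread("pics/wrist4.png");cv2.imwrite("pics/w4.png",cv2.resize(im,(800,600),interpolation=cv2.INTER_CUBIC))
crop("side","4",230,130,150,120,5,"s4")
E
```

```text
(no output)
```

View pics/w4.png

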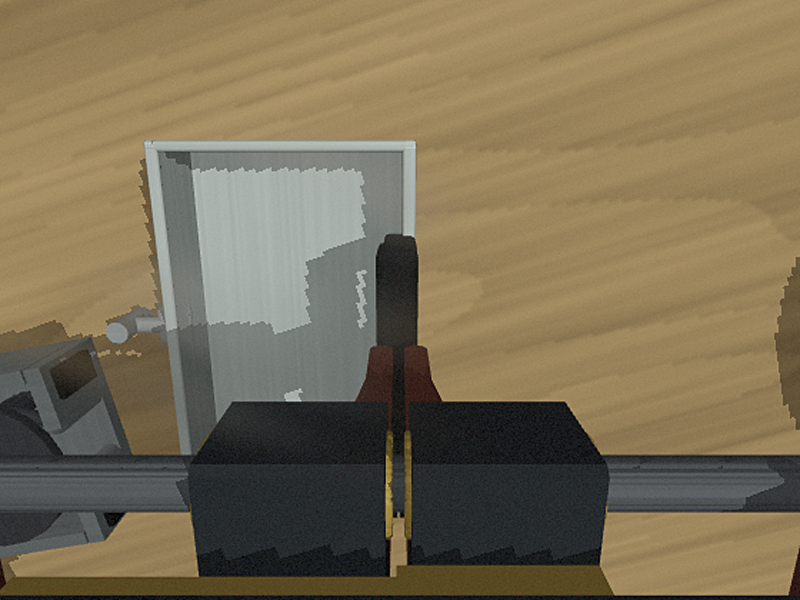

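View pics/s4.png

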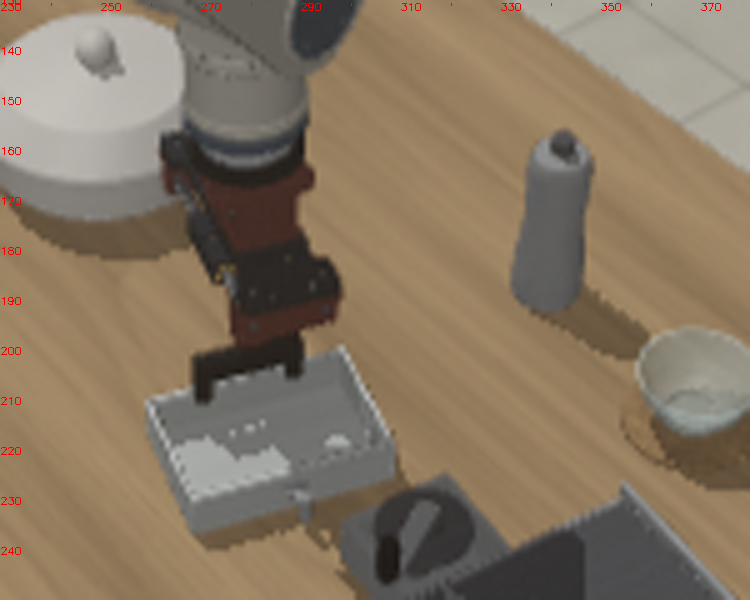

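```bash
python3 - <<'E'
from h import *
np.set_printoptions(precision=1,suppress=True)
o=bot.observe();T=o["tool_pos"];print(T,o["grip_width"])
for n in ["scene","side","wrist"]:
    d=load(n,"4");print(n,proj(d,[T-[0,0,25],T,T+[0,0,60],[508.4,144.8,69],[508.4,144.8,47]]).tolist())
crop("scene","4",240,190,120,90,6,"s5")
E
```

```text
[509.1 143.8  63.8] 0.6216851530838805
scene [[286.7384027124806, 234.89616533404276], [286.7706505615605, 231.0427008693424], [286.8515256808511, 221.3785090811539], [287.13516012895775, 230.34747485501575], [287.10258224028524, 233.7609266113546]]
side [[279.31684818379, 205.04184884548005], [279.23034877561616, 200.08613098751522], [279.0137738383625, 187.6781352937382], [278.87864141921943, 198.9665988381398], [278.95884260008364, 203.35654213685925]]
wrist [[277.75555583449784, 236.88138928233397], [277.68703922729827, 253.41543003707062], [277.41783769826674, 318.37762291518], [279.1595059428243, 255.567006055086], [279.0679367542946, 240.20432307544934]]
```

View pics/s5.png

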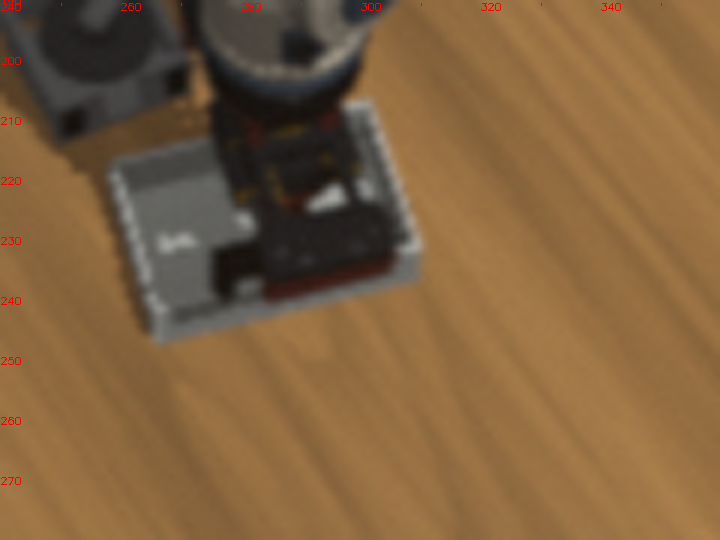

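```bash
python3 - <<'E'
from h import *
crop("wrist","4",230,150,100,100,6,"s6")
crop("side","4",255,180,50,45,14,"s7")
E
```

```text
(no output)
```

View pics/s6.png

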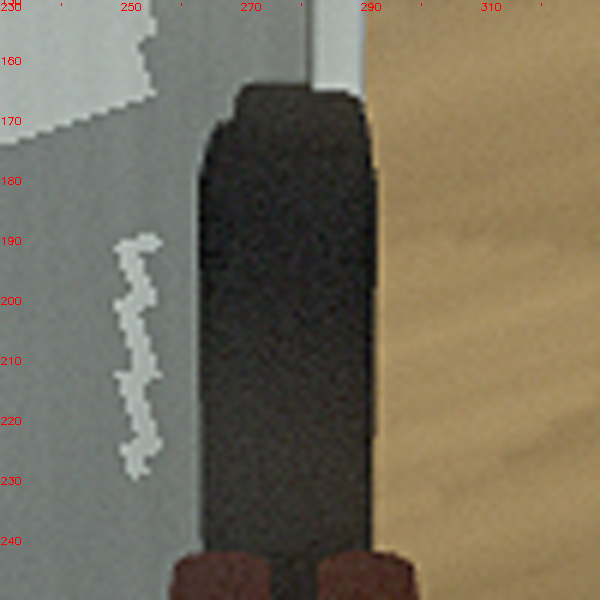

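View pics/s7.png

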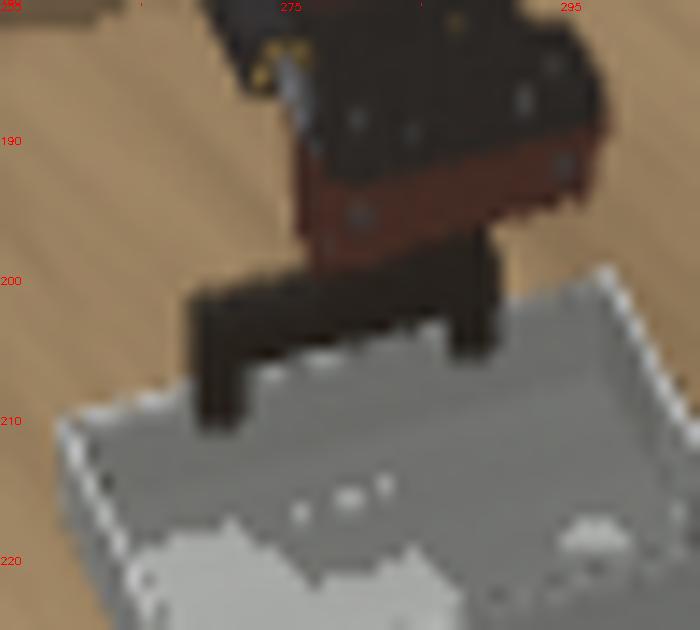

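```bash
python3 - <<'E'
from h import *
np.set_printoptions(precision=1,suppress=True)
for tag,ps in [("3",[(415,150),(193,150),(413,226),(413,412),(411,446),(166,308)]),("4",[(415,143),(147,143),(417,235),(417,340),(118,332)])]:
    d=load("wrist",tag)
    f=lambda p,z:onz(d,un(p,0,0,800/560),z)[:2]
    print(tag,"cam",ray(d,(280,210))[0],"len",np.linalg.norm(f(ps[0],36)-f(ps[1],36)),f(ps[0],36),f(ps[1],36),"bar",[f(p,69) for p in ps[2:4]], "head",f(ps[-1],33.5))
s=load("scene","4");d=load("side","4")
print(tri(s,un((330,295),240,190,6),d,un((330,270),255,180,14)))
E
```

```text
3 cam [440.5 165.6 284.1] len 100.09582491531987 [439.2 173.5] [409.8  77.8] bar [array([467.5, 163.2]), array([546.6, 139.5])] head [474.9  35.2]
4 cam [442.1 164.9 238.4] len 98.16347199001683 [439.6 172.2] [410.6  78.5] bar [array([467.3, 163.5]), array([501.4, 153.3])] head [474.6  35.7]
(array([508.4, 168.1,  50.6]), [np.float64(11.057777724736182), np.float64(11.057777724736047)])
```

```bash
python3 - <<'E'
from h import *
np.set_printoptions(precision=1,suppress=True)
s=load("scene","4");d=load("side","4")
S=lambda U:un(U,240,190,6); D=lambda U:un(U,255,180,14)
for a,b in [((392,270),(310,270)),((265,300),(585,205)),((392,250),(295,150)),((265,275),(600,130))]:
    print(tri(s,S(a),d,D(b)))
print(proj(s,[[508,144,z] for z in (39,69,100,130)]),proj(d,[[508,144,z] for z in (39,69,100,130)]))
E
```

```text
(array([487.1, 170.4,  62. ]), [np.float64(24.584851419022886), np.float64(24.58485141902274)])
(array([554.1, 147.1,  61.6]), [np.float64(26.54591280800541), np.float64(26.54591280800531)])
(array([490.8, 177.2,  96.5]), [np.float64(22.620959986819454), np.float64(22.6209599868195)])
(array([555.2, 145.8,  88.2]), [np.float64(28.187620974396935), np.float64(28.187620974397078)])
[[287.1 234.7]
 [287.1 230.1]
 [287.2 225.2]
 [287.2 220.2]] [[279.  205.1]
 [278.9 199.1]
 [278.8 192.8]
 [278.7 186.5]]
```

```bash
python3 - <<'E'
from h import *
crop("scene","4",255,180,70,70,10,"s8")
E
```

```text
(no output)
```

View pics/s8.png

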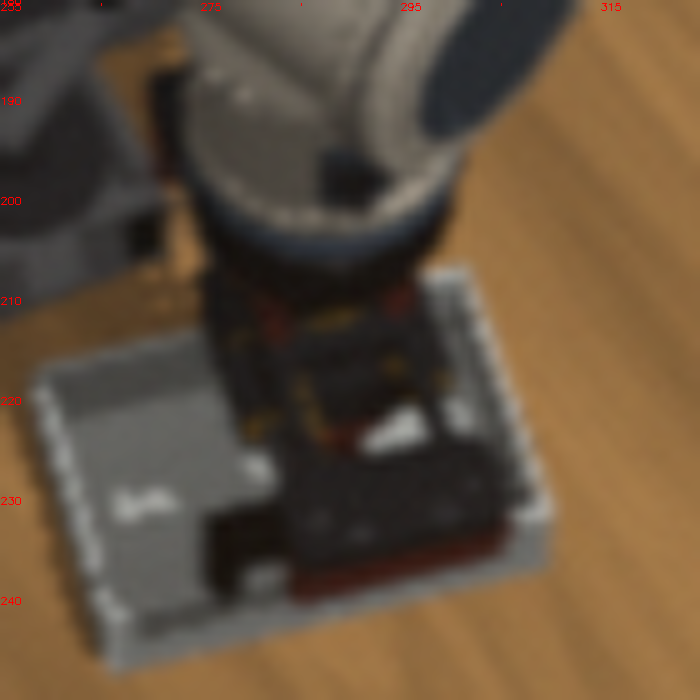

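```bash
python3 - <<'E'
from h import *
from scipy.optimize import least_squares
s=load("scene","4");d=load("side","4")
u=np.array([.297,.955,0]);v=np.array([.955,-.297,0])
T=np.array([509.1,143.8,0])
for n,cam,sg,c1,c2 in [("scene",s,1,(284.0,239.8),(305,234.5)),("side",d,-1,(277.8,199.3),(296.8,194))]:
    f=lambda q:(proj(cam,[T+sg*q[0]*u+q[1]*v+[0,0,q[3]],T+sg*q[0]*u+q[2]*v+[0,0,q[3]]])-np.array([c1,c2])).ravel()
    r=least_squares(f,[30,-37,37,80]);print(n,r.x,r.cost)
E
```

```text
scene [410.94795077 122.73558293  88.45152727 788.8248231 ] 0.007881630564408031
side [255.7858365  -91.90985122 -39.28743946 344.63168383] 0.02141219426796998
```

```bash
python3 - <<'E'
from h import *
from scipy.optimize import least_squares
s=load("scene","4");d=load("side","4")
u=np.array([.297,.955,0]);v=np.array([.955,-.297,0])
T=np.array([509.1,143.8,0])
for n,cam,sg,c1,c2 in [("scene",s,1,(284.0,239.8),(305,234.5)),("side",d,-1,(277.8,199.3),(296.8,194))]:
    f=lambda q:(proj(cam,[T+sg*q[0]*u+q[1]*v+[0,0,q[2]],T+sg*q[0]*u-q[1]*v+[0,0,q[2]]])-np.array([c1,c2])).ravel()
    r=least_squares(f,[30,37 if n=="scene" else -37,80]);print(n,r.x,r.cost)
    for z in (39,64,100,125): print(z,proj(cam,[T+[0,0,z],T+20*u*sg+[0,0,z]]).round(1).tolist())
E
```

```text
scene [ 82.58654329  32.03006387 167.37315249] 0.007881630564408122
39 [[286.7, 234.9], [288.4, 240.1]]
64 [[286.8, 231.0], [288.5, 236.3]]
100 [[286.8, 225.3], [288.6, 230.7]]
125 [[286.9, 221.2], [288.6, 226.6]]
side [ 80.68924214 -32.64219432 156.83830854] 0.021412194267973493
39 [[279.3, 205.0], [281.2, 208.9]]
64 [[279.2, 200.0], [281.2, 203.9]]
100 [[279.1, 192.7], [281.1, 196.6]]
125 [[279.0, 187.4], [281.0, 191.3]]
```

```bash
python3 - <<'E'
from h import *
np.set_printoptions(precision=1,suppress=True)
T=np.array([254.5,570.4,210.3]);u=np.array([np.cos(np.radians(66)),np.sin(np.radians(66)),0]);v=np.array([u[1],-u[0],0])
for n,x,y in [("scene",430,200),("side",90,60)]:
    im=cv2.imread(f"pics/{n}0.png");d=load(n,"1")
    for z,c in [(-25,(0,255,0)),(0,(255,0,0)),(25,(0,0,255))]:
        for sgn in (-1,1):
            P=proj(d,[T+sgn*44*u+10*v+[0,0,z],T+sgn*44*u-10*v+[0,0,z]])
            for p in P:
                q=tuple(int(round(a)) for a in p); im[q[1],q[0]]=c
    cv2.imwrite(f"pics/{n}x.png",im); crop(n,"x",x,y,100,100,7,f"x{n}")
E
```

```text
(no output)
```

View pics/xscene.png

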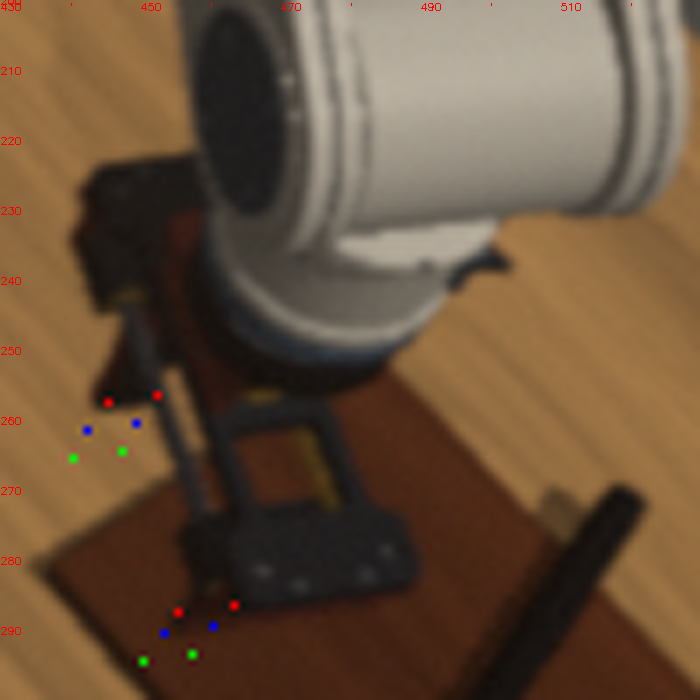

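View pics/xside.png

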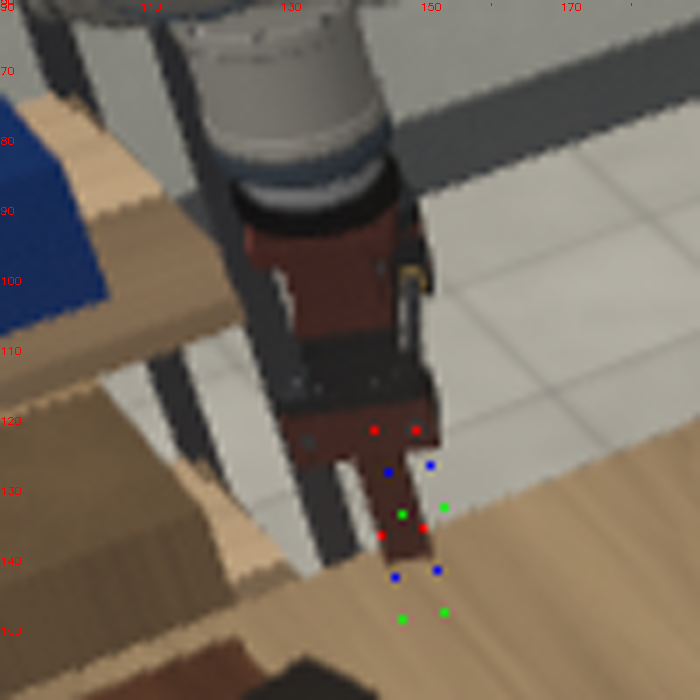

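```bash
python3 - <<'E'
from h import *
np.set_printoptions(precision=1,suppress=True)
s=load("scene","1");d=load("side","1")
T=np.array([254.5,570.4,210.3]);u=np.array([np.cos(np.radians(66)),np.sin(np.radians(66)),0]);v=np.array([u[1],-u[0],0])
S=lambda U:un(U,430,200,7);D=lambda U:un(U,90,60,7)
for a,b in [((95,403),(432,555)),((157,400),(385,563)),((126,402),(408,559))]:
    X,e=tri(s,S(a),d,D(b)); q=X-T; print(X,e[0],"u,v,z",q@u,q@v,q[2])
E
python3 -c "
from bench import bot
print([a for a in dir(bot) if not a.startswith('__')])"
```

```text
[244.7 520.9 224.1] 0.9632022401336509 u,v,z -49.221345123203406 11.13796045853153 13.767204605543668
[223.5 532.3 222.5] 2.0570930432192136 u,v,z -47.41454524268795 -12.797962508587373 12.176277745190845
[234.  526.8 223.1] 1.3691450441560338 u,v,z -48.17355819712606 -0.9576428396283252 12.845332720883732
['PlanningError', 'finger_overhang', 'get_image', 'observe', 'sign_off']
```

The fingertips triangulate in the home views to about 13 mm *above* the reported TCP, where I expected 25 mm below. The shut jaws above the bar and the body's end faces at z≈160 say the same. So here the tips were near z 77, over the bar's top (69). I'll open and go down about 37 mm more, in steps, watching the force.

Emit:
carry_out:
  deltas:
    - [0, 0, 0, 0.01, 0]
    - [0, 0, 0, 0, 0]
    - [0, 0, 0, 0, 0]
    - [0, 0, 0, 0, 0]
    - [0, 0, 0, 0, 0]
    - [0, 0, 0, 0, 0]
    - [0, 0, 0, -0.008, 0]
    - [0, 0, 0, -0.008, 0]
    - [0, 0, 0, -0.008, 0]
    - [0, 0, 0, 0, 0]

```text
time_s: 6.3
tool_pos: [508.4, 143.7, 48.8]
tcp_rot: [-179.9, 0.1, 72.8]
wrist_force: [0.0, 0.7, 1.4]
grip_width: 88.1
```

```bash
python3 - <<'E'
from h import *
for n in ["wrist","side","scene"]: grab(n,"5")
im=cv2.imread("pics/wrist5.png");cv2.imwrite("pics/w5.png",im)
crop("side","5",240,150,80,70,8,"s9")
E
```

```text
(no output)
```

View pics/w5.png

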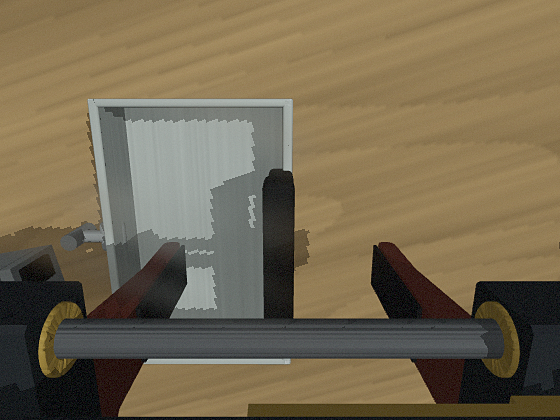

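View pics/s9.png

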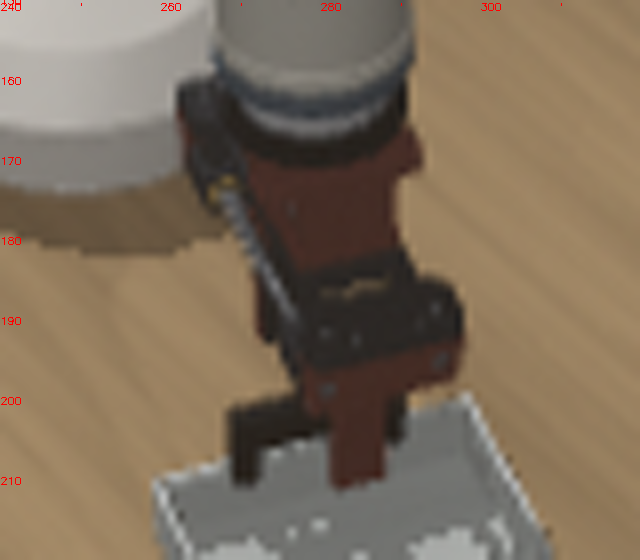

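Emit:
carry_out:
  deltas:
    - [0, 0, 0, -0.008, 0]
    - [0, 0, 0, -0.008, 0]
    - [0, 0, 0, -0.006, 0]
    - [0, 0, 0, 0, 0]
    - [1, 0, 0, 0, 0]
    - [1, 0, 0, 0, 0]
    - [1, 0, 0, 0, 0]
    - [1, 0, 0, 0, 0]
    - [1, 0, 0, 0, 0]
    - [1, 0, 0, 0, 0]
    - [1, 0, 0, 0, 0]
    - [1, 0, 0, 0, 0]
  squeeze: 20

```text
time_s: 7.95
tool_pos: [509.0, 143.7, 27.8]
tcp_rot: [-180.0, 0.0, 72.8]
wrist_force: [-0.6, -0.6, -0.9]
grip_width: 14.0
```

Grip confirmed at 14.0 mm. Slide the tray to a pre-insert pose about 50 mm off the face, turned 9.8°.

Emit:
carry_out:
  deltas:
    - [1, 0.004, 0, 0, 0.02]
    - [1, 0.006, -0.001, 0, 0.035]
    - [1, 0.007, -0.001, 0, 0.04]
    - [1, 0.007, -0.001, 0, 0.04]
    - [1, 0.0044, -0.0018, 0, 0.026]
    - [1, 0.002, 0, 0, 0.01]
    - [1, 0, 0, 0, 0]
    - [1, 0, 0, 0, 0]

```text
time_s: 8.95
tool_pos: [536.3, 138.5, 27.7]
tcp_rot: [-179.7, 0.1, 82.6]
wrist_force: [-8.9, -1.1, 10.5]
grip_width: 13.8
```

```bash
python3 - <<'E'
from h import *
for n in ["wrist","side","scene"]: grab(n,"6")
im=cv2.imread("pics/wrist6.png");cv2.imwrite("pics/w6.png",cv2.resize(im,(800,600),interpolation=cv2.INTER_CUBIC))
crop("scene","6",220,150,110,100,7,"s10")
print(bot.observe()["tool_pos"],bot.observe()["tcp_rot"])
E
```

```text
[536.3169936  138.45033272  27.6970347 ] [-1.79656738e+02  1.08401042e-01  8.26053904e+01]
```

View pics/w6.png

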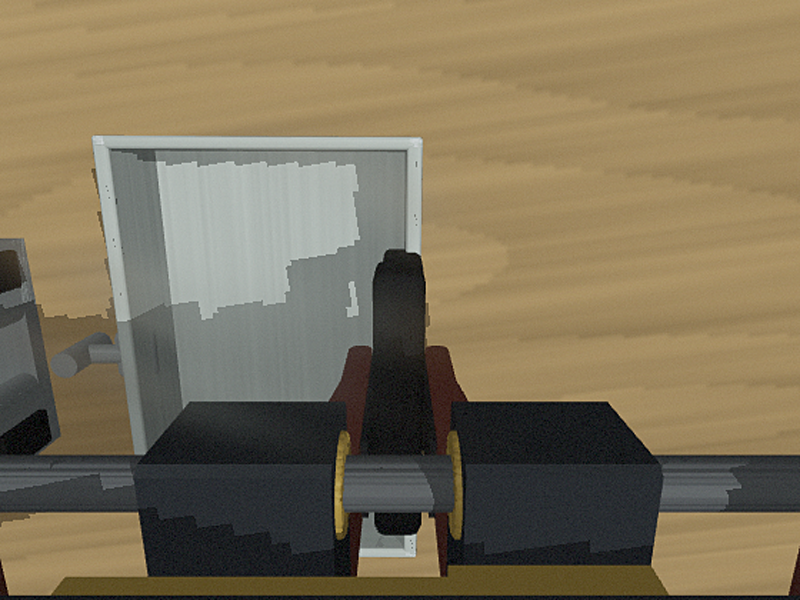

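View pics/s10.png

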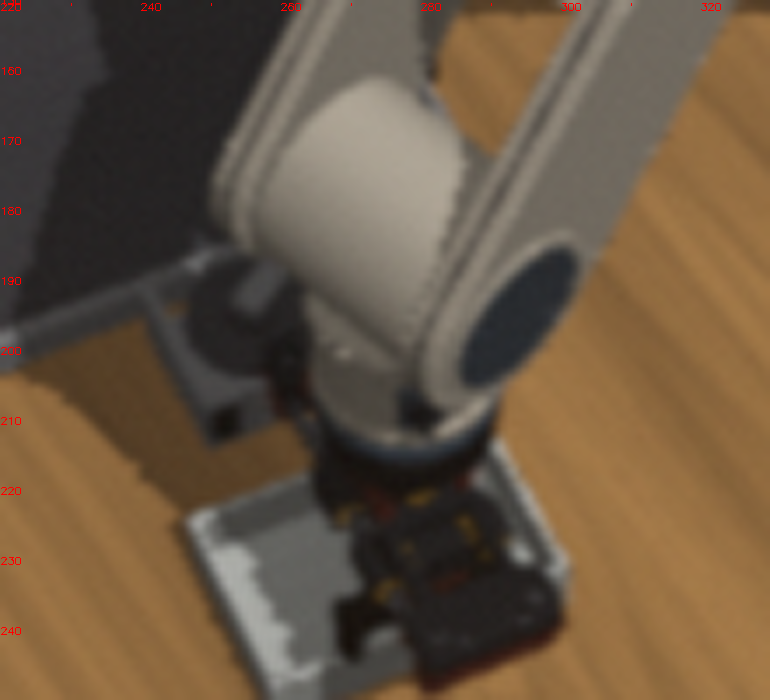

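```bash
python3 - <<'E'
from h import *
crop("wrist","6",0,150,110,180,5,"s11")
im=cv2.imread("pics/s11.png");print(im.shape);cv2.imwrite("pics/s11.png",im[:800])
E
```

```text
(900, 550, 3)
```

View pics/s11.png

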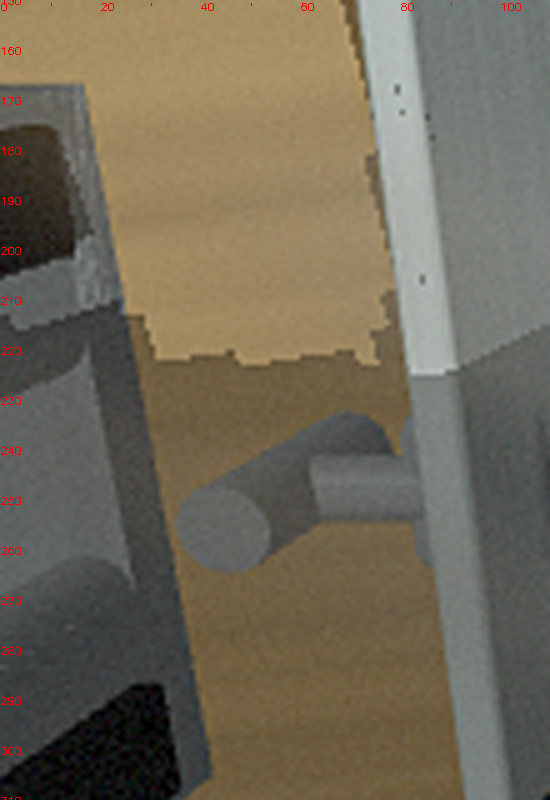

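```bash
python3 - <<'E'
from h import *
np.set_printoptions(precision=2,suppress=True)
w=load("wrist","6");print("cam",ray(w,(280,210))[0])
th=np.radians(-97.4);R=np.array([[np.cos(th),-np.sin(th)],[np.sin(th),np.cos(th)]])
O=np.array([520.1,-2.84])
ang=lambda v:np.degrees(np.arctan2(v[1],v[0]))
A=lambda U,z:onz(w,un(U,0,150,5),z)[:2]; G=lambda U,z:R.T@(A(U,z)-O)
print("face bottom line", ang(A((210,770),0)-A((85,85),0))-90, G((85,85),0),G((210,772),0))
for z in (0,5,9): print("mouth floor",z,G((90,345),z),G((132,590),z),(G((90,345),z)+G((132,590),z))/2)
print("head top c",G((224,528),33.5),"head r",np.linalg.norm(G((176,528),33.5)-G((271,528),33.5)))
for U in [(315,455),(320,522)]: print("shank edge z22",G(U,22+0))
print("tongue",G((400,425),25),G((432,565),25))
print("tray back edge", ang(A((462,790),36)-A((362,10),36))-90, G((415,450),36))
B=lambda U:onz(w,un(U,0,0,800/560),36)[:2]
a,b=B((95,137)),B((421,140));print("side edge ",ang(a-b),np.linalg.norm(a-b),"corner back -y",R.T@(a-O),"front",R.T@(b-O))
for n,P in [("up pad",(75,250)),("low pad",(180,750))]: print(n,G(P,10),G(P,22))
E
```

```text
cam [467.84 147.89 202.73]
face bottom line -97.22308004468448 [  1.2 -41.9] [ 0.99 41.65]
mouth floor 0 [  5.95 -12.2 ] [ 6.35 17.87] [6.15 2.84]
mouth floor 5 [  2.28 -13.66] [ 2.67 15.67] [2.47 1.01]
mouth floor 9 [ -0.66 -14.82] [-0.27 13.92] [-0.46 -0.45]
head top c [-28.39  -3.38] head r 9.27042822025712
shank edge z22 [-31.29  -6.81]
shank edge z22 [-30.72   0.56]
tongue [-42.19 -11.08] [-43.43   4.09]
tray back edge -98.08204833353972 [-49.5  -12.31]
side edge  -97.91376970011845 98.20405447886189 corner back -y [-51.25 -77.73] front [-149.45  -76.85]
up pad [ -1.67 -25.67] [-10.45 -28.51]
low pad [-3.11 33.28] [-11.8   26.77]
```

Emit:
carry_out:
  deltas:
    - [1, 0, 0, 0.001, 0.005]
    - [1, 0, 0, 0, 0.005]
    - [1, 0, 0, 0, 0]
    - [1, 0, 0, 0, 0]

```text
time_s: 9.6
tool_pos: [539.5, 139.0, 28.5]
tcp_rot: [-180.0, 0.0, 83.2]
wrist_force: [0.1, -0.0, -4.9]
grip_width: 14.0
```

```bash
python3 - <<'E'
from h import *
grab("wrist","7"); crop("wrist","7",0,150,110,160,5,"s12")
im=cv2.imread("pics/wrist7.png");cv2.imwrite("pics/w7.png",cv2.resize(im,(800,600),interpolation=cv2.INTER_CUBIC))
E
```

```text
(no output)
```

View pics/s12.png

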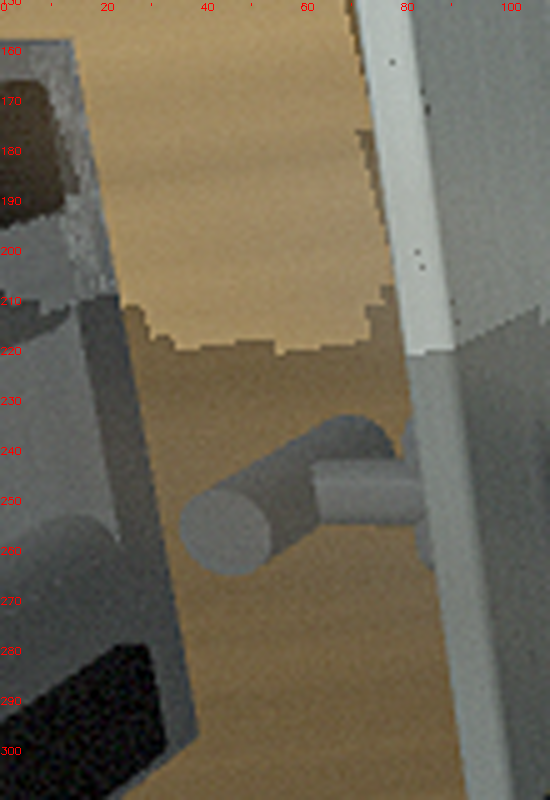

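View pics/w7.png

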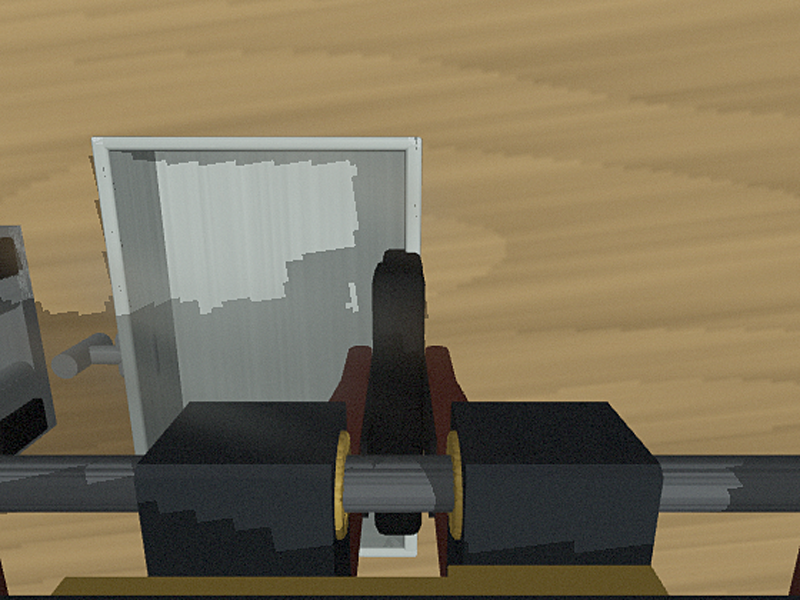

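```bash
python3 - <<'E'
from h import *
np.set_printoptions(precision=2,suppress=True)
w=load("wrist","7");print("cam",ray(w,(280,210))[0])
th=np.radians(-97.4);R=np.array([[np.cos(th),-np.sin(th)],[np.sin(th),np.cos(th)]])
O=np.array([520.1,-2.84])
ang=lambda v:np.degrees(np.arctan2(v[1],v[0]))
A=lambda U,z:onz(w,un(U,0,150,5),z)[:2]; G=lambda U,z:R.T@(A(U,z)-O)
print("face bottom line", ang(A((197,735),0)-A((74,40),0))-90, G((74,40),0),G((197,735),0))
for z in (0,9): print("mouth floor",z,(G((78,305),z)+G((121,545),z))/2)
print("head top c",G((226,529),34),"head r",np.linalg.norm(G((180,529),34)-G((271,529),34)))
for U in [(315,463),(322,525)]: print("shank edge z22",G(U,22+0))
print("tongue",G((405,420),25.5),G((432,565),25.5))
print("tray back edge", ang(A((466,790),36.5)-A((358,10),36.5))-90)
B=lambda U:onz(w,un(U,0,0,800/560),36.5)[:2]
a,b=B((93,138)),B((421,141));print("side edge ",ang(a-b),np.linalg.norm(a-b),"corner back -y",R.T@(a-O),"front",R.T@(b-O))
E
```

```text
cam [469.9  147.55 203.19]
face bottom line -97.21125120534843 [  1.19 -42.04] [ 0.91 41.91]
mouth floor 0 [5.96 2.65]
mouth floor 9 [-0.62 -0.53]
head top c [-29.43   1.03] head r 8.878251709124427
shank edge z22 [-31.72  -1.42]
shank edge z22 [-31.49   5.46]
tongue [-43.58  -7.42] [-44.35   8.33]
tray back edge -97.1201894697409
side edge  -97.32055005791051 98.71729546880594 corner back -y [-50.93 -73.43] front [-149.65  -73.56]
```

Stud sits +1.3 mm to the side of the mouth axis with the yaw matched (−97.2 both). Correct this and go in 30 mm, watching the force.

Emit:
carry_out:
  deltas:
    - [1, -0.0012, 0.0001, 0, 0]
    - [1, 0, 0, 0, 0]
    - [1, -0.0006, -0.005, 0, 0]
    - [1, -0.0006, -0.005, 0, 0]
    - [1, -0.0006, -0.005, 0, 0]
    - [1, -0.0006, -0.005, 0, 0]
    - [1, -0.0007, -0.005, 0, 0]
    - [1, -0.0007, -0.005, 0, 0]
    - [1, 0, 0, 0, 0]

```text
time_s: 10.78
tool_pos: [534.4, 108.7, 28.8]
tcp_rot: [-180.0, 0.0, 83.2]
wrist_force: [-0.3, 0.5, -4.7]
grip_width: 14.0
```

Emit:
carry_out:
  deltas:
    - [1, -0.0004, -0.003, 0, 0]
    - [1, -0.0004, -0.003, 0, 0]
    - [1, -0.0004, -0.003, 0, 0]
    - [1, -0.0003, -0.003, 0, 0]
    - [1, 0, 0, 0, 0]

```text
time_s: 11.4
tool_pos: [533.0, 96.9, 28.8]
tcp_rot: [-180.0, 0.0, 83.2]
wrist_force: [0.0, 0.1, -5.5]
grip_width: 13.8
```

```bash
python3 - <<'E'
from h import *
grab("wrist","8"); grab("side","8")
crop("wrist","8",0,130,110,160,5,"s13")
crop("side","8",260,190,100,70,8,"s14")
E
```

```text
(no output)
```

View pics/s13.png

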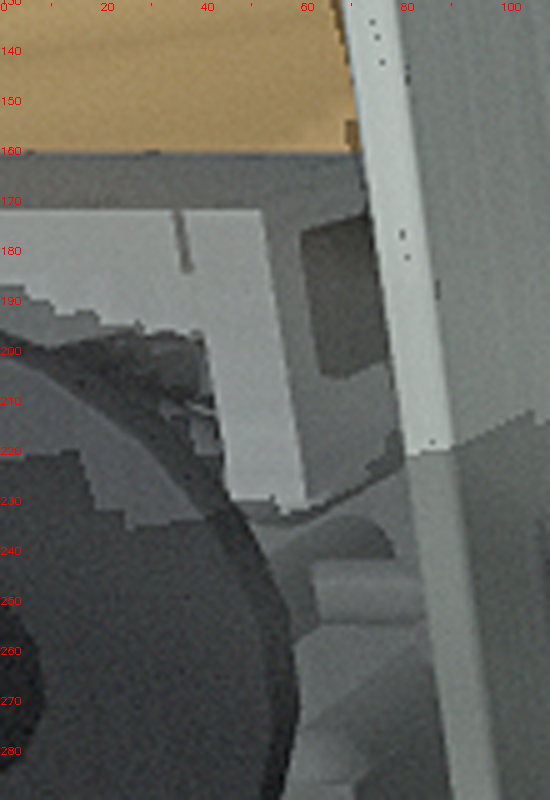

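View pics/s14.png

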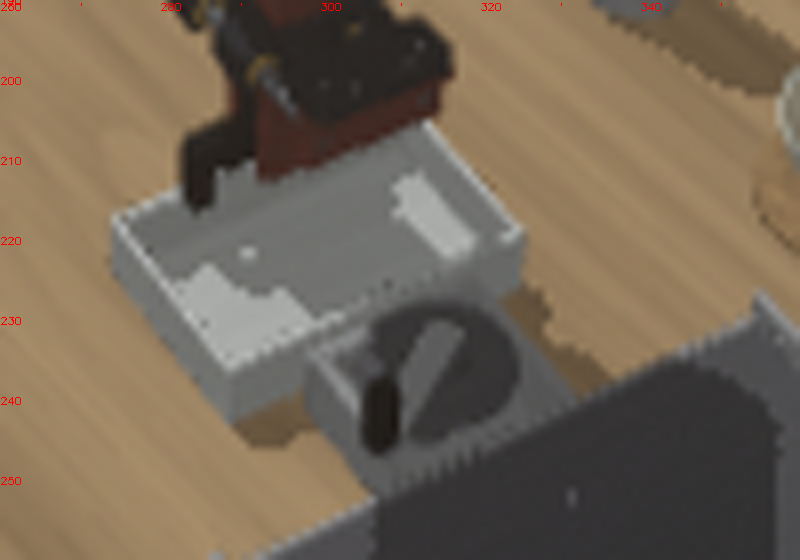

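Head is inside the mouth, under the cam disc, with no side force. Creep to the seal.

Emit:
carry_out:
  deltas:
    - [1, -0.0001, -0.001, 0, 0]
    - [1, -0.0001, -0.001, 0, 0]
    - [1, -0.0001, -0.001, 0, 0]
    - [1, -0.0002, -0.001, 0, 0]
    - [1, 0, 0, 0, 0]

```text
time_s: 12.12
tool_pos: [532.5, 93.1, 28.8]
tcp_rot: [-180.0, -0.0, 83.2]
wrist_force: [-0.3, 0.3, -4.7]
grip_width: 14.0
```

Emit:
carry_out:
  deltas:
    - [1, -0.0001, -0.001, 0, 0]
    - [1, -0.0001, -0.001, 0, 0]
    - [1, 0, 0, 0, 0]

```text
time_s: 12.5
tool_pos: [532.4, 91.1, 28.8]
tcp_rot: [180.0, -0.0, 83.2]
wrist_force: [-0.6, 0.4, -4.5]
grip_width: 14.1
```

Emit:
carry_out:
  deltas:
    - [1, -0.0001, -0.001, 0, 0]
    - [1, -0.0001, -0.001, 0, 0]
    - [1, 0, 0, 0, 0]

```text
time_s: 12.88
tool_pos: [532.3, 89.7, 29.0]
tcp_rot: [180.0, -0.1, 83.2]
wrist_force: [-0.3, 6.9, -3.5]
grip_width: 13.7
```

Contact force 6.9 N where the seal is expected. Lower to the table, release, rise and look.

Emit:
carry_out:
  deltas:
    - [1, 0, 0, -0.0008, 0]
    - [1, 0, 0, 0, 0]
    - [0.6, 0, 0, 0, 0]
    - [0.3, 0, 0, 0, 0]
    - [0, 0, 0, 0, 0]
    - [0, 0, 0, 0, 0]
    - [0, 0, 0, 0, 0]
    - [0, 0, 0, 0, 0]
    - [0, 0, 0, 0.02, 0]
    - [0, 0, 0, 0.04, 0]
    - [0, 0, 0, 0.05, 0]
    - [0, 0.03, 0, 0.04, 0]
    - [0, 0.04, -0.03, 0, 0]
    - [0, 0, -0.03, 0, 0]
    - [0, 0, -0.01, 0, 0]
    - [0, 0, 0, 0, 0]

```text
time_s: 14.88
tool_pos: [601.5, 19.0, 177.7]
tcp_rot: [-180.0, -0.0, 83.1]
wrist_force: [-0.2, 1.2, 0.9]
grip_width: 88.0
```

```bash
python3 - <<'E'
from h import *
w=grab("wrist","9");grab("side","9"); 
im=cv2.imread("pics/wrist9.png");cv2.imwrite("pics/w9.png",cv2.resize(im,(800,600),interpolation=cv2.INTER_CUBIC))
E
```

```text
(no output)
```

View pics/w9.png

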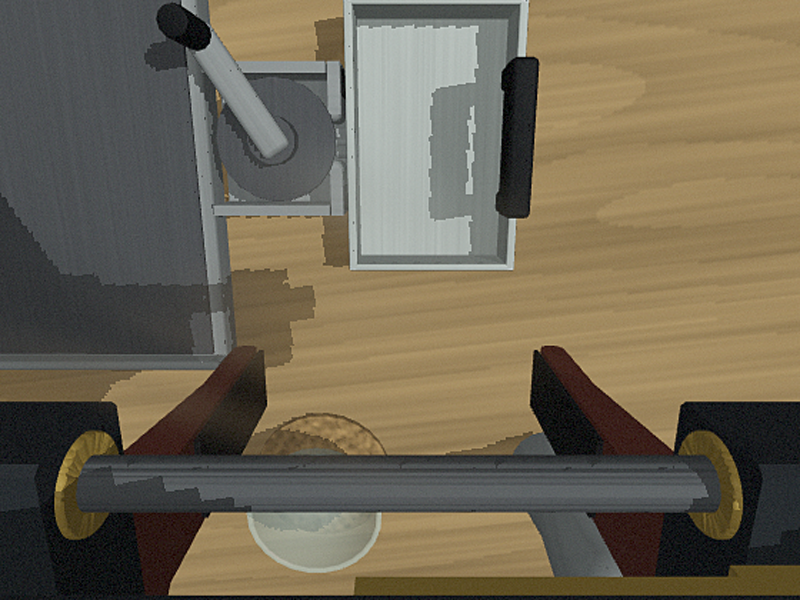

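Tray stands at the mouth against the seal, jaws clear. Now measure the peg and tray in this view and plan the push.

```bash
cat >> h.py <<'E'
TH=np.radians(-97.3);RG=np.array([[np.cos(TH),-np.sin(TH)],[np.sin(TH),np.cos(TH)]])
OM=np.array([520.1,-2.84]); AX=OM+RG@np.array([36.,0])
def g(P): return RG.T@(np.asarray(P)[:2]-AX)
def wpt(q): return RG@np.asarray(q)+AX
E
python3 - <<'E'
from h import *
np.set_printoptions(precision=1,suppress=True)
crop("wrist","9",90,0,170,160,4,"s15")
w=load("wrist","9");f=lambda p,z:onz(w,un(p,0,0,800/560),z)[:2]
print("AX",AX,"peg top",g(f((172,20),92)),"foot",g(f((198,38),62)))
print("tray back corner",g(f((350,270),36)),g(f((345,2),36)),"front",g(f((513,270),36)))
E
```

```text
AX [515.5 -38.5] peg top [ 33.3 -49.9] foot [ 32.8 -48.5]
tray back corner [-39.1  75.1] [-38.8 -71.9] front [-138.4   74.4]
```

View pics/s15.png

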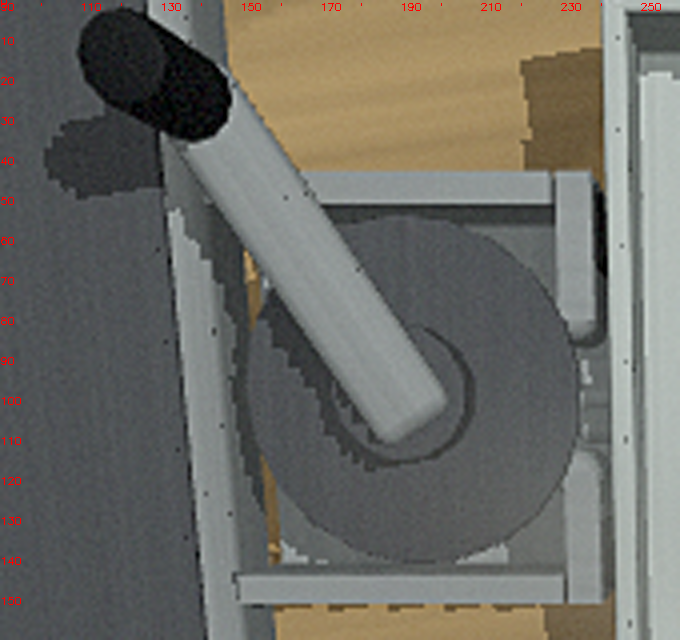

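```bash
cat >> h.py <<'E'
def push(phi,s):
    p=np.radians(phi); r=np.array([np.cos(p),np.sin(p)]);t=np.array([np.sin(p),-np.cos(p)])
    P=wpt(60*r-s*t); d=RG@t; return P[0],P[1],(np.degrees(np.arctan2(d[1],d[0]))-90+180)%360-180
E
python3 - <<'E'
from h import *
for s,ph in [(29.5,-56.3)]+[(17.5,-56.3-8*i) for i in range(0,17)]:
    print(s,round(ph,1),np.round(push(ph,s),1))
E
```

```text
29.5 -56.3 [474.9 -91.6  26.4]
17.5 -56.3 [469.6 -80.9  26.4]
17.5 -64.3 [464.1 -74.1  18.4]
17.5 -72.3 [459.7 -66.6  10.4]
17.5 -80.3 [456.3 -58.5   2.4]
17.5 -88.3 [454.1 -50.1  -5.6]
17.5 -96.3 [453.1 -41.4 -13.6]
17.5 -104.3 [453.3 -32.7 -21.6]
17.5 -112.3 [454.7 -24.1 -29.6]
17.5 -120.3 [457.3 -15.8 -37.6]
17.5 -128.3 [461.   -7.9 -45.6]
17.5 -136.3 [465.8  -0.6 -53.6]
17.5 -144.3 [471.6   5.9 -61.6]
17.5 -152.3 [478.2  11.6 -69.6]
17.5 -160.3 [485.5  16.3 -77.6]
17.5 -168.3 [493.5  19.9 -85.6]
17.5 -176.3 [501.8  22.4 -93.6]
17.5 -184.3 [ 510.4   23.7 -101.6]
```

Emit:
carry_out:
  deltas:
    - [1, -0.01, -0.01, 0, -0.1]
    - [1, -0.02, -0.02, 0, -0.15]
    - [1, -0.025, -0.02, 0, -0.15]
    - [1, -0.025, -0.02, 0, -0.15]
    - [1, -0.025, -0.02, 0, -0.15]
    - [1, -0.0216, -0.0206, -0.01, -0.15]
    - [1, 0, 0, -0.02, -0.14]
    - [1, 0, 0, -0.02, 0]
    - [1, 0, 0, -0.02, 0]
    - [1, 0, 0, 0, 0]

```text
time_s: 16.23
tool_pos: [474.5, -90.5, 107.0]
tcp_rot: [-179.9, 0.1, 26.5]
wrist_force: [0.5, 0.3, -0.3]
grip_width: 0.8
```

```bash
python3 - <<'E'
from h import *
o=bot.observe();print(o["tool_pos"],o["tcp_rot"],o["joint_pos"].round(0),o["wrist_force"])
w=grab("wrist","10");grab("scene","10");grab("side","10")
im=cv2.imread("pics/wrist10.png");cv2.imwrite("pics/w10.png",im)
E
```

```text
[474.47495656 -90.46128625 106.99603953] [-1.79891050e+02  1.24685865e-01  2.65287935e+01] [-12.  22. 115.   0.  43. -39.] [ 0.52663394  0.32081146 -0.32607056]
```

View pics/w10.png

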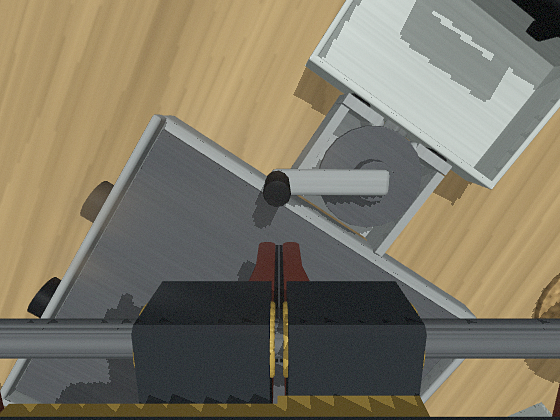

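Peg at (277,188) is straight ahead of the closed fingers (tips at (279,245)). Lower and begin pushing.

Emit:
carry_out:
  deltas:
    - [1, 0, 0, -0.02, 0]
    - [1, 0, 0, -0.02, 0]
    - [1, 0, 0, -0.011, 0]
    - [1, 0, 0, 0, 0]
    - [1, -0.0026, 0.0053, 0, 0]
    - [1, -0.0027, 0.0054, 0, 0]
    - [1, -0.0028, 0.0033, 0, -0.07]
    - [1, -0.0027, 0.0035, 0, -0.07]
    - [1, 0, 0, 0, 0]

```text
time_s: 17.5
tool_pos: [464.8, -73.6, 57.5]
tcp_rot: [180.0, -0.0, 18.5]
wrist_force: [-0.5, 0.7, -0.4]
grip_width: 0.3
```

```bash
python3 - <<'E'
from h import *
w=grab("wrist","11");crop("wrist","11",200,140,150,130,5,"s16")
E
```

```text
(no output)
```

View pics/s16.png

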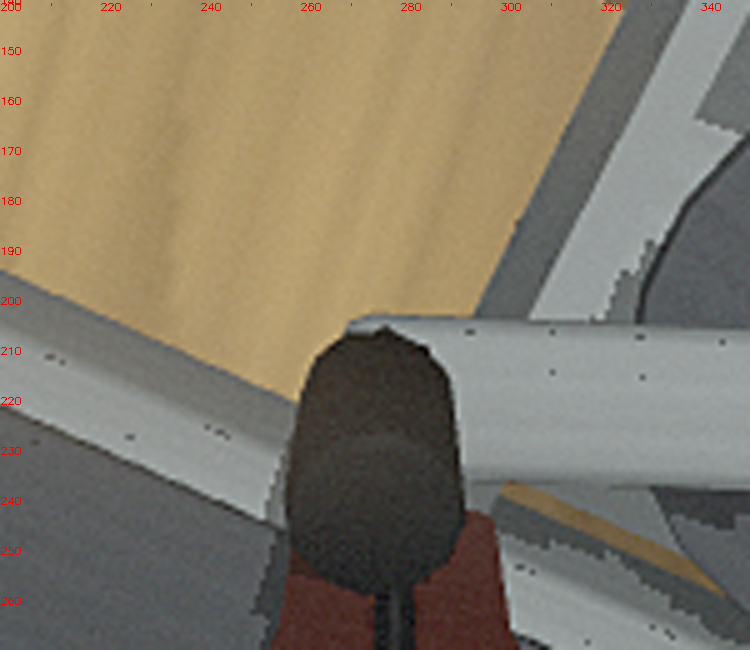

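Peg sits against the finger faces. Continue round the arc.

Emit:
carry_out:
  deltas:
    - [1, -0.0022, 0.0037, 0, -0.07]
    - [1, -0.0022, 0.0038, 0, -0.07]
    - [1, -0.0017, 0.004, 0, -0.07]
    - [1, -0.0017, 0.0041, 0, -0.07]
    - [1, -0.0011, 0.0042, 0, -0.07]
    - [1, -0.0011, 0.0042, 0, -0.07]
    - [1, -0.0005, 0.0043, 0, -0.07]
    - [1, -0.0005, 0.0044, 0, -0.07]

```text
time_s: 18.55
tool_pos: [454.2, -41.4, 57.3]
tcp_rot: [180.0, -0.1, -13.7]
wrist_force: [1.1, -2.1, 0.3]
grip_width: 0.4
```

Emit:
carry_out:
  deltas:
    - [1, 0.0001, 0.0043, 0, -0.07]
    - [1, 0.0001, 0.0044, 0, -0.07]
    - [1, 0.0007, 0.0043, 0, -0.07]
    - [1, 0.0007, 0.0043, 0, -0.07]

```text
time_s: 19.05
tool_pos: [455.4, -24.2, 57.1]
tcp_rot: [180.0, -0.0, -29.7]
wrist_force: [-0.3, -3.1, -0.3]
grip_width: 0.8
```

Emit:
carry_out:
  deltas:
    - [1, 0.0013, 0.0041, 0, -0.07]
    - [1, 0.0013, 0.0042, 0, -0.07]

```text
time_s: 19.3
tool_pos: [457.6, -15.9, 57.1]
tcp_rot: [180.0, 0.0, -37.7]
wrist_force: [-1.3, -5.3, 0.6]
grip_width: 0.5
```

Emit:
carry_out:
  deltas:
    - [1, 0.0018, 0.0039, 0, -0.07]
    - [1, 0.0019, 0.004, 0, -0.07]

```text
time_s: 19.55
tool_pos: [461.1, -8.2, 57.0]
tcp_rot: [179.9, 0.0, -45.7]
wrist_force: [-2.1, -5.9, -0.0]
grip_width: 0.5
```

Force is now 5–5.6 N (seal). Shorter steps.

Emit:
carry_out:
  deltas:
    - [1, 0.0012, 0.0018, 0, -0.035]
    - [1, 0.0012, 0.0018, 0, -0.035]

```text
time_s: 19.8
tool_pos: [463.3, -4.6, 57.0]
tcp_rot: [179.9, 0.0, -49.7]
wrist_force: [-1.2, -5.1, 1.0]
grip_width: 0.2
```

```bash
cat >> h.py <<'E'
def ft():
    o=bot.observe(); a=np.radians(o["tcp_rot"][2]+90); d=np.array([np.cos(a),np.sin(a)]); q=g(o["tool_pos"])
    n=np.array([-d[1],d[0]])
    print("t",o["time_s"],"pos",o["tool_pos"].round(1),"yaw",o["tcp_rot"][2].round(1),"Ft",round(-o["wrist_force"][:2]@d,2),"Fn",round(o["wrist_force"][:2]@n,2),"gr",q.round(1),"phi pusher",round(np.degrees(np.arctan2(q[1],q[0]))-np.degrees(np.arctan2(17.5,60)),1))
E
python3 -c "
from h import *
ft()"
```

```text
t 19.8 pos [463.3  -4.6  57. ] yaw -49.7 Ft 4.2 Fn -3.14 gr [-27.  -56.2] phi pusher -132.0
```

Emit:
carry_out:
  deltas:
    - [1, 0.0013, 0.0017, 0, -0.035]
    - [1, 0.0013, 0.0017, 0, -0.035]

```text
time_s: 20.05
tool_pos: [465.6, -1.2, 56.9]
tcp_rot: [179.9, 0.0, -53.7]
wrist_force: [-3.0, -6.0, 1.9]
grip_width: 0.4
```

```bash
python3 -c "
from h import *
ft();grab('wrist','12');crop('wrist','12',200,120,150,130,5,'s17')"
```

```text
t 20.05 pos [465.6  -1.2  56.9] yaw -53.7 Ft 5.95 Fn -3.06 gr [-30.7 -54.3] phi pusher -135.7
```

View pics/s17.png

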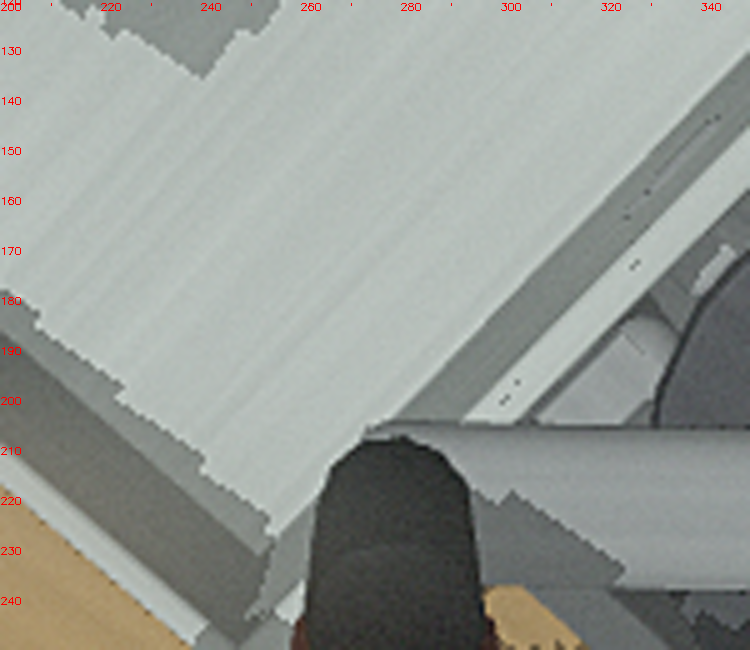

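Emit:
carry_out:
  deltas:
    - [1, 0.0007, 0.0008, 0, -0.0175]
    - [1, 0.0007, 0.0008, 0, -0.0175]

```text
time_s: 20.35
tool_pos: [467.1, 0.7, 56.9]
tcp_rot: [179.9, 0.0, -55.7]
wrist_force: [-3.0, -3.8, 2.5]
grip_width: 0.2
```

```bash
python3 -c "
from h import *
ft()"
```

```text
t 20.35 pos [467.1   0.7  56.9] yaw -55.7 Ft 4.59 Fn -1.46 gr [-32.7 -53. ] phi pusher -138.0
```

Emit:
carry_out:
  deltas:
    - [1, 0.0007, 0.0008, 0, -0.0175]
    - [1, 0.0007, 0.0008, 0, -0.0175]

```text
time_s: 20.6
tool_pos: [468.5, 2.3, 56.9]
tcp_rot: [179.9, 0.0, -57.7]
wrist_force: [-3.9, -5.0, 2.0]
grip_width: 0.2
```

```bash
python3 -c "
from h import *
ft()"
```

```text
t 20.6 pos [468.5   2.3  56.9] yaw -57.7 Ft 5.96 Fn -2.19 gr [-34.5 -51.8] phi pusher -139.9
```

Emit:
carry_out:
  deltas:
    - [1, 0.0008, 0.0008, 0, -0.0175]
    - [1, 0.0007, 0.0008, 0, -0.0175]
    - [1, 0.0008, 0.0008, 0, -0.0175]

```text
time_s: 20.98
tool_pos: [470.3, 4.5, 56.8]
tcp_rot: [179.8, 0.1, -60.7]
wrist_force: [-4.7, -5.9, 4.3]
grip_width: 0.6
```

```bash
python3 -c "
from h import *
ft()"
```

```text
t 20.975 pos [470.3   4.5  56.8] yaw -60.7 Ft 6.99 Fn -2.8 gr [-36.9 -50.3] phi pusher -142.5
```

Emit:
carry_out:
  deltas:
    - [1, 0.0008, 0.0008, 0, -0.0175]
    - [1, 0.0008, 0.0007, 0, -0.0175]

```text
time_s: 21.22
tool_pos: [471.5, 5.9, 56.8]
tcp_rot: [179.8, 0.1, -62.8]
wrist_force: [-6.3, -6.3, 4.4]
grip_width: 0.4
```

```bash
python3 -c "
from h import *
ft()"
```

```text
t 21.225 pos [471.5   5.9  56.8] yaw -62.8 Ft 8.47 Fn -2.67 gr [-38.5 -49.3] phi pusher -144.3
```

Climbing as it should with the tray flush (6.0 → 7.0 → 8.5). Stop here and read at rest.

Emit:
carry_out:
  deltas:
    - [1, 0, 0, 0, 0]

```text
time_s: 21.35
tool_pos: [471.5, 6.0, 56.8]
tcp_rot: [179.8, 0.1, -62.7]
wrist_force: [-4.7, -5.2, 4.3]
grip_width: 0.6
```

```bash
python3 -c "
from h import *
ft();ft()
for i in range(8):
    bot.get_image('wrist');ft()"
```

```text
t 21.35 pos [471.5   6.   56.8] yaw -62.7 Ft 6.59 Fn -2.44 gr [-38.6 -49.3] phi pusher -144.3
t 21.35 pos [471.5   6.   56.8] yaw -62.7 Ft 6.59 Fn -2.44 gr [-38.6 -49.3] phi pusher -144.3
t 21.4 pos [471.6   6.   56.8] yaw -62.7 Ft 6.83 Fn -1.57 gr [-38.6 -49.3] phi pusher -144.3
t 21.45 pos [471.5   6.   56.8] yaw -62.7 Ft 8.82 Fn -2.34 gr [-38.6 -49.3] phi pusher -144.3
t 21.5 pos [471.5   5.9  56.8] yaw -62.7 Ft 8.19 Fn -1.95 gr [-38.5 -49.3] phi pusher -144.3
t 21.55 pos [471.5   5.9  56.8] yaw -62.7 Ft 7.37 Fn -1.9 gr [-38.5 -49.3] phi pusher -144.3
t 21.6 pos [471.5   6.   56.8] yaw -62.7 Ft 6.56 Fn -1.82 gr [-38.6 -49.3] phi pusher -144.3
t 21.65 pos [471.5   5.9  56.8] yaw -62.7 Ft 7.15 Fn -2.32 gr [-38.5 -49.3] phi pusher -144.3
t 21.7 pos [471.5   5.9  56.8] yaw -62.7 Ft 7.49 Fn -2.23 gr [-38.5 -49.3] phi pusher -144.3
t 21.75 pos [471.5   5.9  56.8] yaw -62.7 Ft 7.73 Fn -3.33 gr [-38.5 -49.3] phi pusher -144.3
```

At rest about 7.3 N mean (noise ±0.7), moving about 8.1–8.5: in the tight range, so no further turning. Back away from the peg, up, and check.

Emit:
carry_out:
  deltas:
    - [1, -0.003, -0.0015, 0, 0]
    - [1, -0.005, -0.0025, 0, 0]
    - [1, -0.008, -0.004, 0, 0]
    - [1, 0, 0, 0.03, 0]
    - [1, 0, 0, 0.04, 0]
    - [1, 0, 0, 0.04, 0]
    - [1, 0, 0, 0, 0]

```text
time_s: 22.62
tool_pos: [459.1, -1.8, 169.6]
tcp_rot: [-179.7, -0.2, -62.8]
wrist_force: [0.5, -0.1, -0.0]
grip_width: 0.6
```

```bash
python3 - <<'E'
from h import *
for i in range(4):
    bot.get_image('wrist');ft()
w=grab("wrist","13")
im=cv2.imread("pics/wrist13.png");cv2.imwrite("pics/w13.png",cv2.resize(im,(800,600),interpolation=cv2.INTER_CUBIC))
E
```

```text
t 22.675 pos [457.8  -1.8 168. ] yaw -62.8 Ft -0.14 Fn 0.7 gr [-29.1 -61.9] phi pusher -131.5
t 22.725 pos [457.   -1.8 166.9] yaw -62.8 Ft 0.36 Fn 0.91 gr [-29.1 -62.8] phi pusher -131.1
t 22.775 pos [456.4  -1.7 166.2] yaw -62.8 Ft 0.12 Fn -0.27 gr [-29.  -63.3] phi pusher -130.9
t 22.825 pos [456.2  -1.7 165.9] yaw -62.8 Ft -0.51 Fn -0.35 gr [-29.  -63.5] phi pusher -130.8
```

View pics/w13.png

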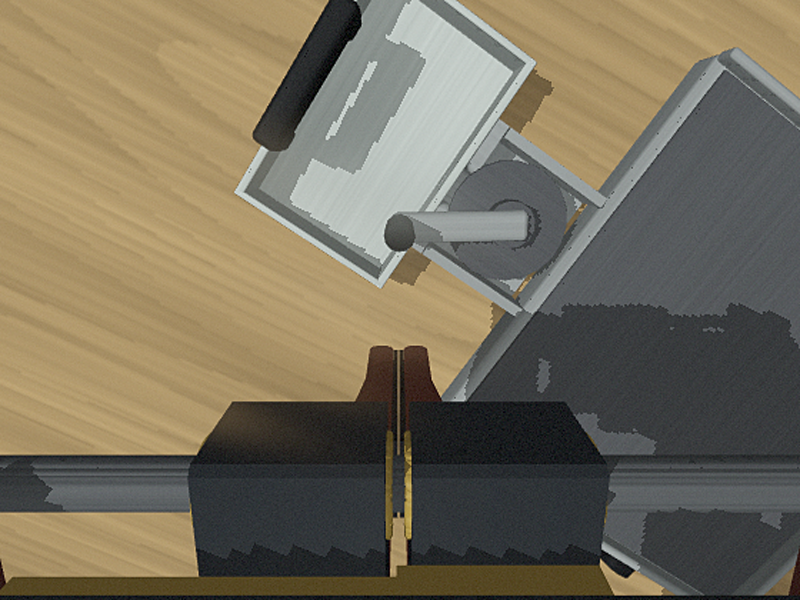

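Force bias away from the peg is about 0, so the push readings hold. Check the peg angle and the tray's gap numerically.

```bash
python3 - <<'E'
from h import *
np.set_printoptions(precision=1,suppress=True)
w=load("wrist","13");f=lambda p,z:onz(w,un(p,0,0,800/560),z)[:2]
q=g(f((400,235),92));print("peg",q,np.hypot(*q),np.degrees(np.arctan2(q[1],q[0])))
print("tray back corners",g(f((535,64),36)),g(f((382,287),36)),"yaw ang",np.degrees(np.arctan2(*(f((535,64),36)-f((382,287),36))[::-1]))-90)
crop("wrist","13",255,80,120,130,5,"s18");grab("scene","14");grab("side","14")
a=cv2.imread("pics/scene14.png");b=cv2.imread("pics/side14.png");cv2.imwrite("pics/both.png",cv2.resize(np.hstack([a,b]),(800,300)))
E
```

```text
peg [-48.4 -34.1] 59.19683708437716 -144.77011368463536
tray back corners [-36.3  74.7] [-34.9 -72.4] yaw ang -96.74662805227283
```

View pics/s18.png

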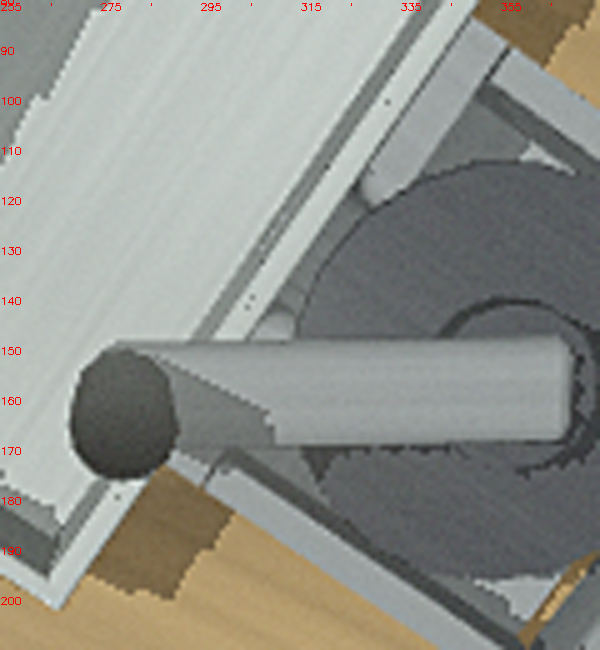

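View pics/both.png

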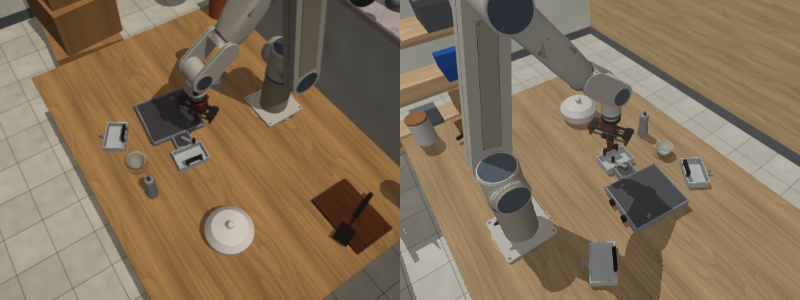

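The tray's back wall has moved from x ≈ −39 to about −35.6 (nominal −36) with no gap at the face. The peg stays at −144.8°, and the other things stand where they were. Handing in.

```bash
python3 -c "
from bench import bot
print(bot.sign_off())"
```

```text
the job is handed in; nothing more can be done
None
```

The drip tray is fitted, drawn up flush and tight, and handed in at about 23 s of the 72 s; sign-off reports no verdict. I used the leftmost tray. I slid its stud into the mouth with the lever still open, up to the seal (6.9 N contact), and let go. Then I pushed the peg clockwise about 88° with the closed fingers and backed away.

**Last checks:**
- **Flush:** the tray's back wall moved from x ≈ −39 to about −35.6 mm (−36 nominal), and no gap shows at the face.
- **Lever:** the peg stayed where I left it, at −144.8°. No force remained on the tool after backing off.
- **Other things:** the mill, bowl, dish and other trays look unmoved in the overview pictures. I did not measure them.

**What disagreed or is uncertain:**
- **Fingertips:** they measured about 13 mm above the reported TCP, not 25 mm below it as stated. My first grasp therefore closed in the air above the bar without touching anything. I corrected the height and the second grasp held at 14.0 mm.
- **Tightness:** the push force climbed 6.0 → 7.0 → 8.5 N over the last steps, and my smoothed estimate is about 8.1 N. The rest readings averaged about 7.3 N (±0.7), higher than the 5–6 N expected for tight. By the "2 N less at rest" rule that would mean about 9.3 N while moving, close to the 9.5 N limit. I trusted the moving readings, so the setting is probably at the upper end of tight.

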